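# Empty the bargain tub of lens caps into the sorting tray

## Robot

A 6-joint arm with a two-finger parallel gripper is mounted at the origin on the work surface. World frame = base frame: x ahead of the robot, y to its left, z up, the work surface at z = 0. Lengths are in mm, angles in rad, forces in N, time in s.
With the tool pointing down it reaches from about 400 to 925 mm from the base axis. Payload 12.5 kg.
Tool frame: the origin (TCP) lies midway between the tips of the shut fingers; the grasp point (between the pads) lies 19 mm behind it; z points along the fingers, y is the direction in which the jaws open and shut (so a half turn about z gives the same grasp; the last joint's range is limited). The gripper opens to 95 mm and grips with 3 to 60 N. Pads are 20 mm wide; open, the fingers measure 119 mm over their backs; the gripper's body (75 mm by 180 mm) begins 59 mm behind the grasp point.
Start: joints at [1.049, 0.491, 1.559, -0, 1.092, -0.106], TCP at [252.437, 571.771, 214.661] pointing down, gripper open.
Joint ranges: [-3.1, 3.1], [-0.84, 2.19], [0.05, 2.79], [-1.13, 4.28], [0.06, 2.93], [-2.69, 2.69]. Speed limits (rad/s): [2.22, 2.22, 2.79, 3.14, 3.14, 3.14].

## Interface

Orientations are given as [roll, pitch, yaw] about the fixed x, y, z axes, in that order (R = Rz(yaw) Ry(pitch) Rx(roll)).
In Python, from cell import env gives the robot as it stands.
- The arm moves only by the tool drive_tool, never from a script. Its argument "increments" is a list of rows, each a list of 2 entries, a list of its own where there are three numbers: the shift along the tool's x, y, z as a fraction of full scale, then the turn, a rotation vector about the tool's x, y, z as a fraction of full scale. In form: [[[x, y, z], [ax, ay, az]], ...]. A call has 1 to 5 rows; each row shifts and turns the commanded pose from where the row before left it, along the tool's axes as they then stand; what a row does not reach is not made up. Full scale, the value 1, is 30 mm for a shift and 0.08 rad for a turn. A row lasts 1/12 s, in which the tool goes at most 41.7 mm and 7.16 degrees, less where a joint would pass 70% of its speed; a pose out of reach is approached as far as the arm can. A call with a number of a shift or a turn outside -1 to 1 is refused whole. A call with a gripper value outside its range is refused whole. "jaw" is the opening, from -1 (shut) to 1 (fully open), so that 0 is half open, set as the call begins (left out, the last holds). The fingers move at their own pace and stop on an object; the grip force is fixed at half the most. Time passes only in rows, so rows that do not move let the fingers close. It gives the time, the measured TCP pose, the force and the opening at its end, in the units of the state.
- env.state(): the state, without advancing time (a new reading comes with each control period).
- env.read_camera(name): name is "scene" or "side" or "wrist"; returns a dict with "pixels" (480x640x3 uint8, blue, green, red), "vertical_fov" (degrees; the focal length in pixels is half the picture's height over the tangent of half this angle, whatever the lens; pixels are square), "cx", "cy" (the principal point, pixels), "world_to_cam" (4x4, takes a point from world to camera coordinates). Camera axes: x right, y down, z forward; pixel columns grow to the right and rows downward; lengths in mm; the calibration is good to about 2 mm. A picture is of the moment at which its call begins. There is no depth.
- env.job_done(): hands the job in, once; it reports no verdict.
Trained networks look in a picture, given as the dict that the camera call returned (one of the last four; its "shot" number tells which), for a name from the list of things; names that differ only in an ending like _2 or _b are one class to them, and where a whole thing is asked for, a point or a joint stands for the part that bears it (a point fixed in the world has none). Each returns a list of dicts, best first, with "score" (0 to 1); they miss things now and then, are a little off and sometimes report something else, mostly with a low value. They report only what shows in the picture. A call takes as long as a camera call. They do not tell look-alikes from the thing itself.
- env.boxes_of(target, picture): "point" ([x, y, z] in mm, in world coordinates, good to about 4 mm: the middle of the surface that is visible of it).
- env.tip_of(target, picture): "point" ([x, y, z] in mm, in world coordinates, good to about 4 mm: a listed point, or the origin of a listed thing).
The state is a dict: "t": time; "joints": joint angles; "qvel": joint speeds; "tau": joint torques, N m; "eef_pos": TCP position; "tcp_rot": TCP orientation; "ft_force": force on the tool from outside, world axes, zero at the start; "moment": the same for the moment, N m; "opening": opening from 0.0 (shut) to 1.0 (fully open).
Only numpy, scipy, OpenCV 4.12 (cv2) and the standard library are available. Lean on these libraries where they do the work, as an engineer would, in place of code of your own. Each camera call takes 0.05 s, during which the arm holds its last target.

## Task

Slide the empty white tray along the counter up against the front of the step, squarely below the pouring lip of the green tub. Then, without lifting the heavy tub off the step, rock it forward on its front base edge by the handle at its back until all six caps and adapter rings have slid out into the tray, and ease it back to stand upright on the step, keeping control of it all the way so that it neither topples nor drops. Leave the lens, the charger and the lens hood where they are.

Things in the scene. Friction and masses are not known exactly. Their poses are not given: they have to be found in the camera images.
- step: Fixed display step, aluminium sides, grippy black rubber mat on top; 240 mm deep (own x) by 360 mm wide (own y), top of the mat 115 mm above the counter. Origin: centre of its underside, on the counter. Its front, an upright face 120 mm from the origin, looks along its own -x (the pouring direction).
- tub: Heavy loose apple-green steel scoop-front tub on the step, 1.3 to 2 kg plus 0.4 kg of contents. Origin: centre of its underside; own -x points forward to the lip, z up. 156 mm wide (own y), base 130 mm deep (x -65 to +65 mm), sheet 4 mm, weighted floor 14 mm thick. Back wall upright, 150 mm high; from the floor the front wall slopes forward at 45 degrees to the lip.
- tub_handle (a point): Middle of the steel handle on the tub's back: a round level bar with a rubber sleeve, 12 mm thick, along the tub's y, 104 mm clear between its legs, its axis 45 mm behind the back wall (39 mm clear gap). In the tub's frame x +110, y 0, z +135 mm, 15 mm below the back wall's top. Starting the tub over takes about 7 to 14 N forwards or upwards here. Axes as the tub's.
- tub_edge (a point): Middle of the front base edge on which the tub rocks: tub's frame x -65, y 0, z 0 mm; it starts 10 to 18 mm behind the step's front face and should stay on the mat, 115 mm above the counter. Loaded, the tub passes its balance point at roughly 45 to 60 degrees of tilt and would fall on forwards if not held back. Axes as the tub's.
- tub_lip (a point): Middle of the tub's pouring lip: tub's frame x -135, y 0, z +84 mm. The contents slide out over it when the tub is tilted about 60 to 75 degrees; at 70 degrees the lip is some 100 mm ahead of the base edge and 78 mm above the counter. Axes as the tub's.
- tray_mid (a point): White open sorting tray with a pink rim, loose on the counter, 0.45 kg; 210 mm (own x) by 240 mm (own y) by 50 mm high, walls and floor 5 mm thick. The point is its centre, 25 mm above the counter; own +x points to the wall that should come up against the step.
- cap0_mid (a point): Loose mount adapter, black with a bright metal ring: disc of 66 mm diameter, 24 mm thick; at the start at the bottom of one of the two stacks in the tub. The point is its centre.
- cap1_mid (a point): Loose rear lens cap, ribbed black, small paper sticker: disc of 62 mm diameter, 20 mm thick; at the start in the middle of one of the two stacks in the tub. The point is its centre.
- cap2_mid (a point): Loose front lens cap, flat black, dished top: disc of 64 mm diameter, 12 mm thick; at the start on top of one of the two stacks in the tub. The point is its centre.
- cap3_mid (a point): Loose mount adapter, black with a bright metal ring: disc of 66 mm diameter, 24 mm thick; at the start at the bottom of one of the two stacks in the tub. The point is its centre.
- cap4_mid (a point): Loose rear lens cap, ribbed black, small paper sticker: disc of 62 mm diameter, 20 mm thick; at the start in the middle of one of the two stacks in the tub. The point is its centre.
- cap5_mid (a point): Loose front lens cap, flat black, dished top: disc of 64 mm diameter, 12 mm thick; at the start on top of one of the two stacks in the tub. The point is its centre.
- lens: Bystander: black camera lens standing on the step beside the tub, 58 mm diameter, 75 mm high. Origin: centre of its underside.
- charger: Bystander: grey battery charger on the counter, 95 x 65 x 32 mm. Origin: centre of its underside.
- hood: Bystander: black lens hood standing on the counter, 60 mm wide below, 80 mm above, 45 mm high. Origin: centre of its underside.
There are look-alikes about, which are no part of the job. Leave any blue, orange or pink look-alike of the part that bears cap3_mid alone.

How it is judged (in metres and radians):
On the way, in this order (a step that is already met when the one before it is completed fails the run):
1. the tray is up against the step (gap at most 20 mm), centred below the tub's lip within 35 mm sideways, the tub still upright (x of tray_mid in the frame of step above -0.245 m and y of tray_mid in the frame of tub between -0.035 and 0.035 m and angle between the x axis of tray_mid and the x axis of step, either way round below 0.12 rad and angle between tub's own z axis and vertical below 0.1 rad), for 0.2 s.
2. the tub is rocked forward more than 45 degrees with its front base edge still on the step (angle between tub's own z axis and vertical above 0.8 rad and x of tub_lip in the frame of step below -0.15 m and height (world z) of tub_edge between 0.105 and 0.13 m), for 0.2 s.
At the end, for the whole second after the job is handed in: All six caps and rings lie inside the tray (centres within its walls, no higher than 10 mm above its rim); the tray lies flat on the counter; the tub stands upright (within 3 degrees) and at rest on the step, its front base edge no more than 60 mm back from the step's front edge; nothing is held (x of cap0_mid in the frame of tray_mid between -0.1 and 0.1 m and y of cap0_mid in the frame of tray_mid between -0.115 and 0.115 m and z of cap0_mid in the frame of tray_mid between -0.025 and 0.035 m and x of cap1_mid in the frame of tray_mid between -0.1 and 0.1 m and y of cap1_mid in the frame of tray_mid between -0.115 and 0.115 m and z of cap1_mid in the frame of tray_mid between -0.025 and 0.035 m and x of cap2_mid in the frame of tray_mid between -0.1 and 0.1 m and y of cap2_mid in the frame of tray_mid between -0.115 and 0.115 m and z of cap2_mid in the frame of tray_mid between -0.025 and 0.035 m and x of cap3_mid in the frame of tray_mid between -0.1 and 0.1 m and y of cap3_mid in the frame of tray_mid between -0.115 and 0.115 m and z of cap3_mid in the frame of tray_mid between -0.025 and 0.035 m and x of cap4_mid in the frame of tray_mid between -0.1 and 0.1 m and y of cap4_mid in the frame of tray_mid between -0.115 and 0.115 m and z of cap4_mid in the frame of tray_mid between -0.025 and 0.035 m and x of cap5_mid in the frame of tray_mid between -0.1 and 0.1 m and y of cap5_mid in the frame of tray_mid between -0.115 and 0.115 m and z of cap5_mid in the frame of tray_mid between -0.025 and 0.035 m and height (world z) of tub_edge between 0.105 and 0.13 m and angle between tub's own z axis and vertical below 0.05 rad and x of tub_edge in the frame of step between -0.125 and -0.06 m and height (world z) of tray_mid below 0.032 m and angle between tray_mid's own z axis and vertical below 0.08 rad and linear speed of tub below 0.02 m/s and angular speed of tub below 0.1 rad/s); the robot touches nothing.
It fails at once if the tub is lifted: its front base edge rises more than 20 mm off the step (height (world z) of tub_edge above 0.135 m).
It fails at once if the tub slips off the front of the step (height (world z) of tub_edge below 0.095 m).
It fails at once if the tub topples or drops out of control (turns faster than 3 rad/s) (angular speed of tub above 3 rad/s).
It fails at once if the lens, the charger or the lens hood is pushed away (more than 20 mm) or knocked over (distance of any of lens, charger, hood from where it was at the start of the episode above 0.02 m or angle between any of lens, charger, hood's own z axis and vertical above 0.3 rad).
It also fails if it takes over 70 s, if anything falls off the work surface, if the arm or the gripper's body presses on something with over 40 N, if the wrist force passes 120 N, or if a joint passes its speed limit or range.

## Working session

There is one attempt and no reset: what is moved stays moved. The work goes in short steps, Python scripts to look and compute and a tool call to move; the robot and the scene stay as the last step left them, time stands still between calls to the robot, and variables do not carry over. Pictures are saved under pics/ and viewed, and the job is handed in when it is done.

Besides the shell and the picture viewer there is one more tool, called after ">>>" in YAML: its name, and indented under it one key for each argument. drive_tool: Moves the arm, as the interface text tells. Its arguments: {"type":"object","properties":{"increments":{"type":"array","items":{"type":"array"}},"jaw":{"type":"number"}},"required":["increments"]}

```bash
ls; mkdir -p pics; cat > h.py <<'E'
import numpy as np, cv2
from cell import env
def snap(name,fn):
    p=env.read_camera(name); cv2.imwrite('pics/'+fn,p['pixels']); return p
E
python3 - <<'E'
from h import *
s=env.state(); print({k:np.round(v,3).tolist() for k,v in s.items()})
for c in ('scene','side'):
    p=snap(c,c+'0.png'); print(c,p['vertical_fov'],np.round(p['world_to_cam'],2).tolist())
    for t in ['step','tub','tub_handle','tub_edge','tub_lip','tray_mid','lens','charger','hood','cap2_mid']:
        print(t,[(np.round(d['point']).tolist(),round(d['score'],2)) for d in env.tip_of(t,p)][:4])
E
```

```text
pics
{'t': 0.0, 'joints': [1.049, 0.492, 1.559, -0.0, 1.092, -0.106], 'qvel': [0.001, -0.0, -0.0, 0.0, 0.001, 0.001], 'tau': [0.002, -61.266, -25.817, 0.069, 0.048, -0.0], 'eef_pos': [252.281, 571.522, 214.054], 'tcp_rot': [-3.14, -0.0, 2.726], 'ft_force': [-0.081, -0.411, 0.561], 'moment': [-0.024, 0.023, -0.054], 'opening': 1.001}
scene 49.26741365940363 [[0.68, 0.73, -0.0, -424.93], [0.43, -0.4, -0.81, -165.06], [-0.6, 0.55, -0.59, 1780.85], [0.0, 0.0, 0.0, 1.0]]
step [([528.0, 173.0, -0.0], 0.66)]
tub [([524.0, 128.0, 115.0], 0.94)]
tub_handle [([547.0, 238.0, 245.0], 0.85)]
tub_edge [([514.0, 66.0, 115.0], 0.6)]
tub_lip [([497.0, -10.0, 203.0], 0.86), ([667.0, 162.0, 116.0], 0.4)]
tray_mid [([478.0, -122.0, 21.0], 0.83)]
lens [([665.0, 162.0, 119.0], 0.75)]
charger [([420.0, -441.0, -0.0], 0.58)]
hood [([571.0, -428.0, -3.0], 0.68)]
cap2_mid [([490.0, 135.0, 180.0], 0.6)]
side 56.62450218673213 [[0.95, -0.31, 0.02, -601.46], [-0.16, -0.57, -0.81, 237.73], [0.26, 0.76, -0.59, 1029.98], [0.0, 0.0, 0.0, 1.0]]
step [([526.0, 171.0, 2.0], 0.57), ([499.0, -3.0, 202.0], 0.45)]
tub [([523.0, 131.0, 118.0], 0.97), ([498.0, 2.0, 202.0], 0.5)]
tub_handle [([540.0, 237.0, 254.0], 0.69), ([561.0, 129.0, 166.0], 0.6)]
tub_edge [([512.0, 68.0, 114.0], 0.85)]
tub_lip [([497.0, -0.0, 203.0], 0.72), ([488.0, 131.0, 158.0], 0.54)]
tray_mid [([477.0, -123.0, 23.0], 0.84)]
lens [([665.0, 165.0, 113.0], 0.67), ([511.0, 66.0, 115.0], 0.67), ([498.0, -1.0, 201.0], 0.39)]
charger [([420.0, -443.0, 4.0], 0.79)]
hood [([566.0, -429.0, 4.0], 0.65)]
cap2_mid [([490.0, 142.0, 183.0], 0.82)]
```

View pics/scene0.png

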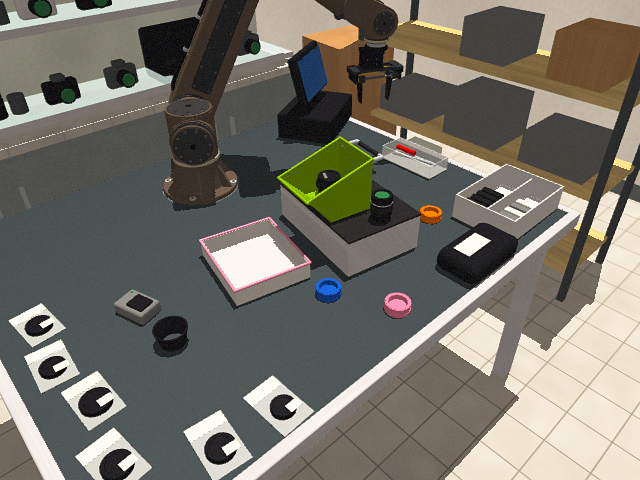

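View pics/side0.png

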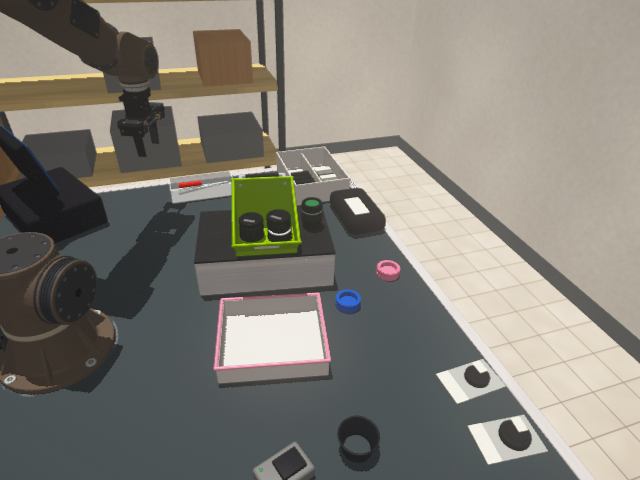

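The scene picture shows the tub on the step with its lip towards the tray. In the side picture the tray's rim corners are near (218,297), (324,294), (328,365) and (217,373), and the step's front top edge runs from about (197,260) to (333,250).

```bash
cat >> h.py <<'E'
def ray(p,u,v,z):
    M=np.array(p['world_to_cam']);f=240/np.tan(np.radians(p['vertical_fov']/2))
    d=M[:3,:3].T@np.array([(u-p['cx'])/f,(v-p['cy'])/f,1]);o=-M[:3,:3].T@M[:3,3]
    return o+d*(z-o[2])/d[2]
def proj(p,X):
    M=np.array(p['world_to_cam']);f=240/np.tan(np.radians(p['vertical_fov']/2))
    c=M[:3,:3]@np.array(X)+M[:3,3];return f*c[0]/c[2]+p['cx'],f*c[1]/c[2]+p['cy']
def box(c,yaw,x0,x1,y0,y1,z):
    R=np.array([[np.cos(yaw),-np.sin(yaw)],[np.sin(yaw),np.cos(yaw)]])
    return [np.r_[R@np.array(q)+c[:2],z] for q in((x0,y0),(x1,y0),(x1,y1),(x0,y1))]
def draw(img,p,pts,col,k):
    q=np.array([[(np.array(proj(p,X))+.5)*k] for X in pts]).astype(int); cv2.polylines(img,[q],True,col,1)
E
cat > fit.py <<'E'
from h import *
import sys
tr=(478,-122.5);ty=float(sys.argv[1]);st=(527,172);sy=float(sys.argv[2]);tb=(524,129);by=float(sys.argv[3])
for c,(x,y) in (('scene',(190,120)),('side',(180,150))):
    p=env.read_camera(c);I=cv2.resize(p['pixels'],None,fx=3,fy=3)
    draw(I,p,box(tr,ty,-105,105,-120,120,50),(255,0,0),3)
    draw(I,p,box(st,sy,-120,120,-180,180,115),(0,255,255),3)
    draw(I,p,box(tb,by,65,65,-78,78,265),(0,0,255),3)
    draw(I,p,box(tb,by,-135,-135,-78,78,199),(0,0,255),3)
    cv2.imwrite(f'pics/fit_{c}_{sys.argv[4]}.png',I[y*3:y*3+600,x*3:x*3+780])
E
python3 - <<'E'
from h import *
p=env.read_camera('side')
for u,v,z in [(218,297,50),(324,294,50),(328,365,50),(217,373,50),(197,260,115),(333,250,115)]: print(np.round(ray(p,u,v,z)))
E
python3 fit.py 1.53 1.4 1.39 a
```

```text
[375.  10.  50.]
[631. -55.  50.]
[ 568. -268.   50.]
[ 341. -220.   50.]
[341.  88. 115.]
[684.  32. 115.]
```

View pics/fit_scene_a.png

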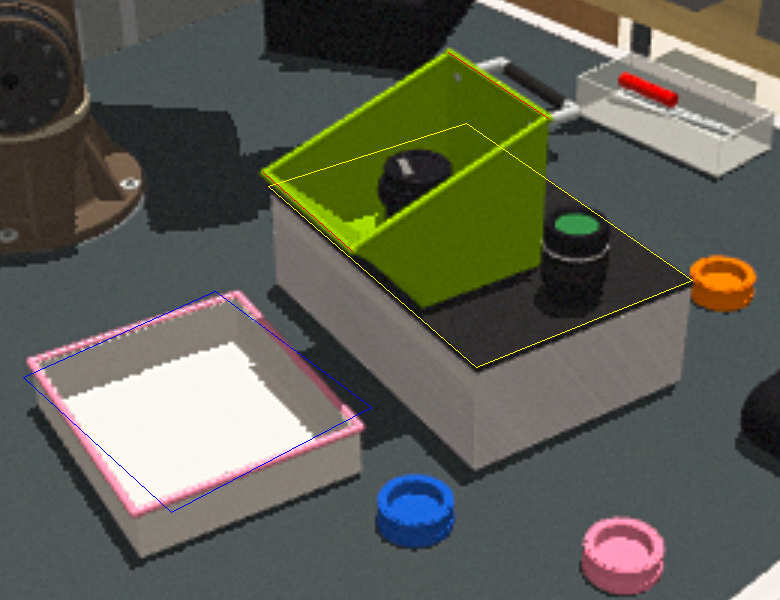

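View pics/fit_side_a.png

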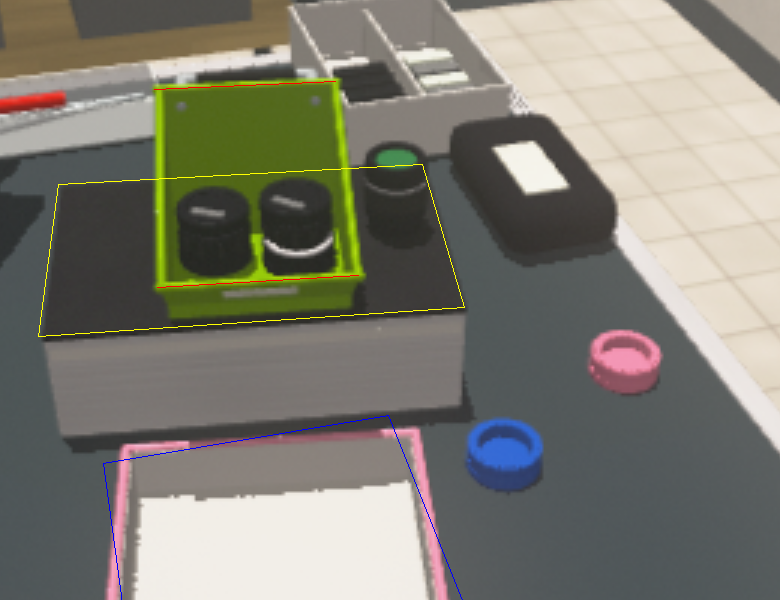

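```bash
python3 - <<'E'
from h import *
from scipy.optimize import least_squares
p=env.read_camera('side');q=env.read_camera('scene')
# step mat corners in the scene crop /3 + offset ; tray rim corners
C=lambda l,o:[np.array(a)/3+o for a in l]
S=C([(236,292),(363,428),(136,515),(28,361)],(190,120))
# order: scene
def res(v):
    b=box((v[0],v[1]),v[2],-105,105,-120,120,50)
    b2=[b[2],b[1],b[0],b[3]]  # (x+,y+),(x+,y-),(x-,y-),(x-,y+)
    r=[]
    for X,u in zip(b2,S): r+=list(np.array(proj(q,X))-u)
    for X,u in zip(b2,[(220,296.5),(323,293.5),(328.5,366),(216.5,374)]): r+=list(np.array(proj(p,X))-u)
    return r
s=least_squares(res,[478,-122,1.3],loss='soft_l1');print(s.x,np.round(s.fun,1))
E
sed -i 's/^tr=(478,-122.5)/tr=(478,-121)/' fit.py; python3 fit.py 1.3 1.42 1.39 b
```

```text
[ 479.44325691 -128.55356033    1.36822457] [-0.   0.8 -1.3 -0.1 -0.8 -0.4  0.3  0.5  1.8  2.8 -4.7  0.1  1.  -6.3
 -0.5 -5.7]
```

View pics/fit_scene_b.png

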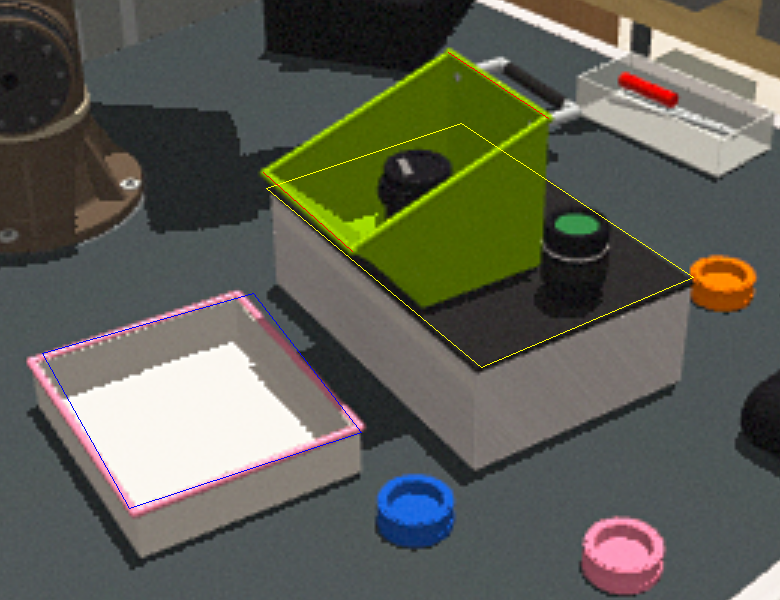

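```bash
cat > plan.py <<'E'
from h import *
from scipy.spatial.transform import Rotation as Ro
import json
def Rt(rpy): return Ro.from_euler('xyz',rpy)
def plan(wps,start=None,nd=2,smax=1.0,n=None):
    """wps: list of (pos, Rotation). prints rows per call of 5."""
    s=env.state()
    if start is None: P=np.array(s['eef_pos']);R=Rt(s['tcp_rot'])
    else: P,R=np.array(start[0],float),start[1]
    rows=[]
    for tp,tR in wps:
        tp=np.array(tp,float)
        rv=(R.inv()*tR).as_rotvec()
        N=n or max(1,int(np.ceil(max(np.linalg.norm(tp-P)/(30*smax),np.linalg.norm(rv)/(.08*smax)))))
        for k in range(N):
            f=1/(N-k)
            d=R.inv().apply((tp-P)*f)/30; a=(R.inv()*tR).as_rotvec()*f/.08
            d=np.clip(np.round(d,nd),-1,1);a=np.clip(np.round(a,nd),-1,1)
            P=P+R.apply(d*30); R=R*Ro.from_rotvec(a*.08); rows.append([(d+0.).tolist(),(a+0.).tolist()])
    for i in range(0,len(rows),5): print(json.dumps(rows[i:i+5]))
    print('end',np.round(P,1),np.round(R.as_euler('xyz'),3))
    return P,R
def log():
    s=env.state(); open('log.txt','a').write(json.dumps([np.array(s['joints']).tolist(),np.array(s['eef_pos']).tolist(),np.array(s['tcp_rot']).tolist()])+'\n')
    print('t',s['t'],np.round(s['eef_pos'],1),np.round(s['tcp_rot'],3),'j',np.round(s['joints'],2),'F',np.round(s['ft_force'],1),np.round(s['moment'],2),s['opening'])
E
python3 - <<'E'
from plan import *
log()
D=lambda y:Rt([np.pi,0,y])
plan([([330,440,345],D(2.3)),([470,150,345],D(1.9)),([480,-150,330],D(1.4)),([452,-270,200],D(1.4))])
E
```

```text
t 1.45 [252.4 571.8 214.7] [ 3.141 -0.     2.726] j [ 1.05  0.49  1.56  0.    1.09 -0.11] F [-0.3 -0.2  0. ] [ 0.06 -0.02 -0.04] 1.0008165083612737
[[[-0.59, -0.42, -0.62], [0.0, 0.0, 0.76]], [[-0.62, -0.39, -0.62], [0.0, 0.0, 0.76]], [[-0.64, -0.35, -0.62], [0.0, 0.0, 0.76]], [[-0.66, -0.31, -0.62], [0.0, 0.0, 0.76]], [[-0.67, -0.27, -0.62], [0.0, 0.0, 0.76]]]
[[[-0.69, -0.23, -0.62], [0.0, 0.0, 0.76]], [[-0.71, -0.19, -0.62], [0.0, 0.0, 0.76]], [[-0.94, -0.27, 0.0], [0.0, 0.0, 0.45]], [[-0.95, -0.24, 0.0], [0.0, 0.0, 0.46]], [[-0.95, -0.2, 0.0], [0.0, 0.0, 0.45]]]
[[[-0.96, -0.17, 0.0], [0.0, 0.0, 0.46]], [[-0.97, -0.13, 0.0], [0.0, 0.0, 0.45]], [[-0.97, -0.09, 0.0], [0.0, 0.0, 0.46]], [[-0.97, -0.06, 0.0], [0.0, 0.0, 0.45]], [[-0.98, -0.02, 0.0], [0.0, 0.0, 0.46]]]
[[[-0.97, 0.01, 0.0], [0.0, 0.0, 0.45]], [[-0.97, 0.05, 0.0], [0.0, 0.0, 0.46]], [[-0.98, 0.08, -0.01], [0.0, 0.0, 0.45]], [[-0.87, -0.27, 0.05], [0.0, 0.0, 0.57]], [[-0.88, -0.23, 0.05], [0.0, 0.0, 0.57]]]
[[[-0.89, -0.18, 0.04], [0.0, 0.0, 0.57]], [[-0.9, -0.14, 0.05], [0.0, 0.0, 0.57]], [[-0.9, -0.1, 0.04], [0.0, 0.0, 0.57]], [[-0.91, -0.06, 0.05], [0.0, 0.0, 0.57]], [[-0.91, -0.02, 0.04], [0.0, 0.0, 0.57]]]
[[[-0.91, 0.02, 0.05], [0.0, 0.0, 0.57]], [[-0.91, 0.06, 0.04], [0.0, 0.0, 0.56]], [[-0.9, 0.1, 0.05], [0.0, 0.0, 0.57]], [[-0.9, 0.14, 0.04], [0.0, 0.0, 0.56]], [[-0.68, -0.04, 0.72], [0.0, 0.0, 0.0]]]
[[[-0.68, -0.04, 0.72], [0.0, 0.0, 0.0]], [[-0.68, -0.04, 0.72], [0.0, 0.0, 0.0]], [[-0.69, -0.04, 0.73], [0.0, 0.0, 0.0]], [[-0.68, -0.04, 0.72], [0.0, 0.0, 0.0]], [[-0.69, -0.04, 0.73], [0.0, 0.0, 0.0]]]
end [ 451.9 -270.1  199.9] [ 3.142 -0.     1.4  ]
```

>>> drive_tool:
  increments:
    - [[-0.6,-0.4,-0.62],[0,0,0.76]]
    - [[-0.62,-0.38,-0.62],[0,0,0.76]]
    - [[-0.64,-0.35,-0.62],[0,0,0.76]]
    - [[-0.66,-0.3,-0.62],[0,0,0.76]]
    - [[-0.67,-0.27,-0.62],[0,0,0.76]]

```text
t: 1.87
eef_pos: [309.0, 477.8, 308.5]
tcp_rot: [3.142, 0.0, 2.419]
ft_force: [-0.8, -0.9, -0.7]
opening: 1.001
```

>>> drive_tool:
  increments:
    - [[-0.69,-0.23,-0.62],[0,0,0.76]]
    - [[-0.71,-0.19,-0.62],[0,0,0.76]]
    - [[-0.94,-0.27,0],[0,0,0.45]]
    - [[-0.95,-0.24,0],[0,0,0.46]]
    - [[-0.95,-0.2,0],[0,0,0.45]]

```text
t: 2.28
eef_pos: [369.2, 360.4, 345.2]
tcp_rot: [3.141, 0.0, 2.19]
ft_force: [0.7, 0.8, 1.1]
opening: 1.001
```

Tracks well with no lag.

>>> drive_tool:
  increments:
    - [[-0.96,-0.17,0],[0,0,0.46]]
    - [[-0.97,-0.13,0],[0,0,0.45]]
    - [[-0.97,-0.09,0],[0,0,0.46]]
    - [[-0.97,-0.06,0],[0,0,0.45]]
    - [[-0.98,-0.02,0],[0,0,0.46]]

```text
t: 2.7
eef_pos: [433.0, 228.5, 345.0]
tcp_rot: [3.141, -0.0, 2.007]
ft_force: [1.2, 0.6, 0.1]
opening: 1.001
```

>>> drive_tool:
  increments:
    - [[-0.97,0.01,0],[0,0,0.45]]
    - [[-0.97,0.05,0],[0,0,0.46]]
    - [[-0.98,0.08,0],[0,0,0.45]]
    - [[-0.87,-0.27,0.05],[0,0,0.57]]
    - [[-0.88,-0.23,0.05],[0,0,0.57]]

```text
t: 3.12
eef_pos: [472.7, 94.9, 341.7]
tcp_rot: [3.142, -0.0, 1.807]
ft_force: [1.1, -0.3, -0.4]
opening: 1.002
```

```bash
python3 -c "
from plan import *
log()"
```

```text
t 3.1167 [472.7  94.9 341.7] [ 3.142 -0.     1.807] j [ 0.06  0.17  1.7   0.    1.27 -0.17] F [ 1.1 -0.3 -0.4] [-0.07  0.04  0.  ] 1.0019546422422483
```

>>> drive_tool:
  increments:
    - [[-0.89,-0.18,0.04],[0,0,0.57]]
    - [[-0.9,-0.14,0.05],[0,0,0.57]]
    - [[-0.9,-0.1,0.04],[0,0,0.57]]
    - [[-0.91,-0.06,0.05],[0,0,0.57]]
    - [[-0.91,-0.02,0.04],[0,0,0.57]]

```text
t: 3.53
eef_pos: [477.2, -41.4, 335.3]
tcp_rot: [3.141, -0.0, 1.579]
ft_force: [0.4, -0.3, -0.2]
opening: 1.001
```

>>> drive_tool:
  increments:
    - [[-0.91,0.02,0.05],[0,0,0.57]]
    - [[-0.91,0.06,0.04],[0,0,0.56]]
    - [[-0.9,0.1,0.05],[0,0,0.57]]
    - [[-0.9,0.14,0.04],[0,0,0.56]]
    - [[-0.68,-0.04,0.72],[0,0,0]]

```text
t: 3.95
eef_pos: [477.4, -171.6, 310.7]
tcp_rot: [3.136, 0.002, 1.397]
ft_force: [0.8, 0.2, 0.2]
opening: 0.998
```

>>> drive_tool:
  increments:
    - [[-0.68,-0.04,0.72],[0,0,0]]
    - [[-0.68,-0.04,0.72],[0,0,0]]
    - [[-0.68,-0.04,0.72],[0,0,0]]
    - [[-0.68,-0.04,0.72],[0,0,0]]
    - [[-0.68,-0.04,0.72],[0,0,0]]

```text
t: 4.37
eef_pos: [452.4, -269.5, 199.3]
tcp_rot: [3.141, 0.0, 1.4]
ft_force: [0.5, 0.1, 0.2]
opening: 1.002
```

```bash
python3 -c "
from plan import *
log()
p=snap('scene','s1.png');p=snap('side','s2.png')
print([(np.round(d['point']),d['score']) for d in env.tip_of('tray_mid',p)])
p=env.read_camera('wrist'); cv2.imwrite('pics/w1.png',p['pixels'])"
```

```text
t 4.3667 [ 452.4 -269.5  199.3] [3.141 0.    1.4  ] j [-0.66  0.37  1.82  0.    0.95 -0.49] F [0.5 0.1 0.2] [-0.06  0.04 -0.  ] 1.0022853417845519
[(array([ 480., -124.,   26.]), 0.62)]
```

View pics/s1.png

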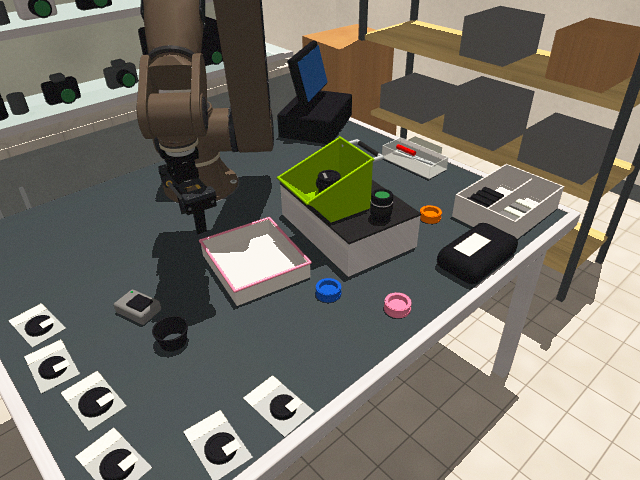

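View pics/w1.png

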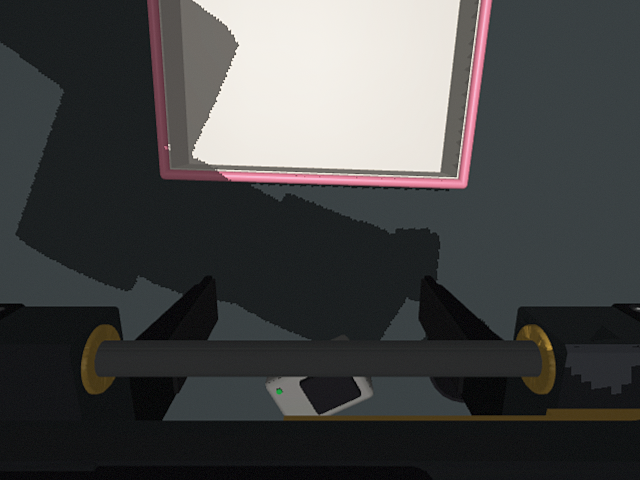

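```bash
python3 -c "
from plan import *
p=env.read_camera('wrist')
a=ray(p,162,179,50);b=ray(p,467,187,50);print(a,b,np.linalg.norm(a-b),(a+b)/2)
D=lambda y:Rt([np.pi,0,y])
plan([([452,-275,22],D(1.4))])
"
```

```text
[ 333.95035525 -209.75223852   50.        ] [ 577.05698895 -258.8354161    50.        ] 248.0120837221237 [ 455.5036721  -234.29382731   50.        ]
[[[-0.04, 0.0, 0.99], [0.0, 0.0, 0.0]], [[-0.04, 0.0, 0.99], [0.0, 0.0, 0.0]], [[-0.04, 0.0, 1.0], [0.0, 0.0, 0.0]], [[-0.04, 0.0, 0.99], [0.0, 0.0, 0.0]], [[-0.03, 0.0, 1.0], [0.0, 0.0, 0.0]]]
[[[-0.04, 0.0, 0.99], [0.01, 0.0, 0.0]]]
end [ 452.1 -275.1   22.1] [-3.141  0.     1.4  ]
```

>>> drive_tool:
  increments:
    - [[-0.04,0,1],[0,0,0]]
    - [[-0.04,0,1],[0,0,0]]
    - [[-0.04,0,1],[0,0,0]]
    - [[-0.04,0,1],[0,0,0]]
    - [[-0.04,0,1],[0,0,0]]

```text
t: 5.03
eef_pos: [452.9, -274.0, 50.4]
tcp_rot: [3.139, 0.001, 1.401]
ft_force: [0.7, -0.3, -1.1]
opening: 1.003
```

>>> drive_tool:
  increments:
    - [[0,0,0.9],[0,0,0]]
    - [[0.4,0,0],[0,0,0]]
    - [[0.5,0,0],[0,0,0]]
    - [[0.4,0,0],[0,0,0]]
    - [[0.4,0,0],[0,0,0]]

```text
t: 5.45
eef_pos: [461.6, -223.0, 25.0]
tcp_rot: [3.139, 0.001, 1.401]
ft_force: [-1.1, -4.3, 0.4]
opening: 1.003
```

>>> drive_tool:
  increments:
    - [[0.4,0,0],[0,0,0]]
    - [[0.4,0,0],[0,0,0]]
    - [[0.4,0,0],[0,0,0]]
    - [[0.3,0,0],[0,0,0]]
    - [[0.2,0,0],[0,0,0]]

```text
t: 5.87
eef_pos: [469.9, -173.0, 24.2]
tcp_rot: [3.14, 0.001, 1.401]
ft_force: [-0.2, -5.5, 4.4]
opening: 1.003
```

```bash
python3 -c "
from plan import *
log()
p=snap('side','s3.png');p=snap('wrist','w3.png')
"
```

```text
t 5.8667 [ 469.9 -173.    24.2] [3.140e+00 1.000e-03 1.401e+00] j [-0.48  0.61  2.03 -0.    0.5  -0.32] F [-0.2 -5.5  4.4] [-0.95  0.28  0.02] 1.0027386951121384
```

View pics/s3.png

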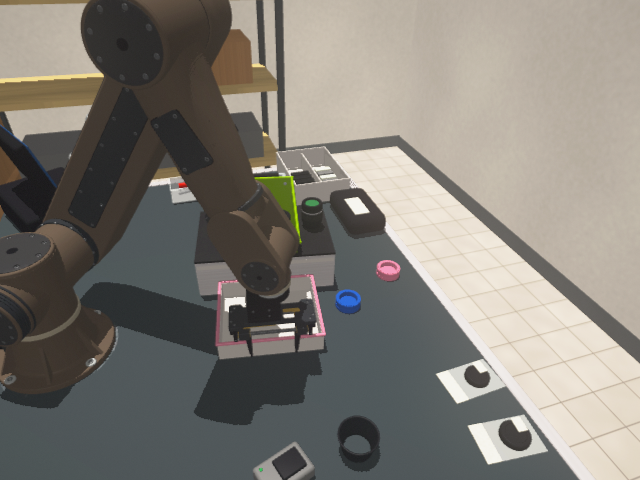

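View pics/w3.png

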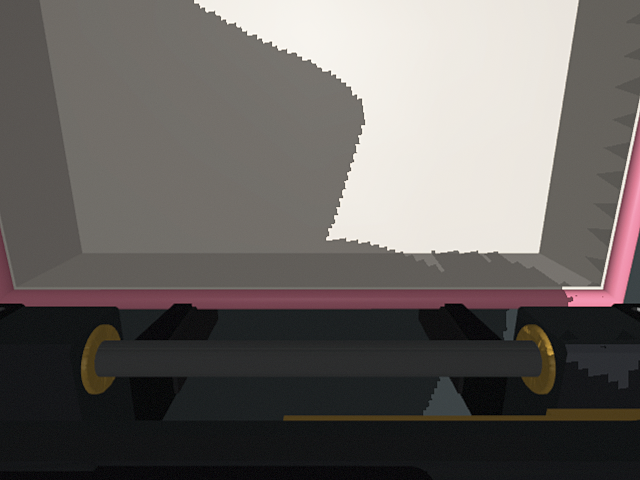

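>>> drive_tool:
  increments:
    - [[0.1,0,0],[0,0,0]]
    - [[0.1,0,0],[0,0,0]]
    - [[0,0,0],[0,0,0]]

```text
t: 6.22
eef_pos: [470.2, -167.9, 23.3]
tcp_rot: [3.142, -0.0, 1.4]
ft_force: [0.2, -0.1, 0.5]
opening: 0.999
```

>>> drive_tool:
  increments:
    - [[0.1,0,0],[0,0,0]]
    - [[0,0,0],[0,0,0]]

```text
t: 6.38
eef_pos: [470.7, -165.0, 23.2]
tcp_rot: [3.142, -0.0, 1.4]
ft_force: [0.7, -1.1, 0.8]
opening: 0.998
```

>>> drive_tool:
  increments:
    - [[0.1,0,0],[0,0,0]]
    - [[0,0,0],[0,0,0]]

```text
t: 6.55
eef_pos: [470.6, -164.5, 23.2]
tcp_rot: [3.142, 0.002, 1.4]
ft_force: [-13.3, -30.1, 1.4]
opening: 1.0
```

>>> drive_tool:
  increments:
    - [[-0.3,0,0],[0,0,0]]
    - [[-0.8,0,-0.3],[0,0,0]]
    - [[-0.6,0,-0.8],[0,0,0]]
    - [[-0.5,0,-1],[0,0,0]]
    - [[-0.5,0,-1],[0,0,0]]

```text
t: 6.97
eef_pos: [456.5, -242.2, 116.7]
tcp_rot: [-3.139, -0.002, 1.4]
ft_force: [1.1, 0.2, 0.7]
opening: 1.002
```

>>> drive_tool:
  increments:
    - [[-0.2,0,-1],[0,0,0]]
    - [[0,0,-1],[0,0,0]]
    - [[0,0,-1],[0,0,0]]
    - [[0,0,-1],[0,0,0]]
    - [[0,0,-1],[0,0,0]]

```text
t: 7.38
eef_pos: [455.9, -247.4, 267.5]
tcp_rot: [-3.141, -0.001, 1.4]
ft_force: [0.3, 0.4, -0.2]
opening: 0.998
```

```bash
python3 -c "
from plan import *
log()
p=snap('scene','s4.png');
I=cv2.resize(p['pixels'],None,fx=3,fy=3)
draw(I,p,box((489,-50),1.4,-105,105,-120,120,50),(255,0,0),3)
cv2.imwrite('pics/s4.png',I[360:960,570:1350])
p=env.read_camera('side');print([(np.round(d['point']),d['score']) for d in env.tip_of('tray_mid',p)])
p=snap('wrist','w4.png')
"
```

```text
t 7.3833 [ 455.9 -247.4  267.5] [-3.141e+00 -1.000e-03  1.400e+00] j [-0.62  0.29  1.74  0.    1.11 -0.45] F [ 0.3  0.4 -0.2] [-0.09  0.07 -0.01] 0.9984387836646941
[(array([488., -48.,  23.]), 0.55), (array([564., 134., 178.]), 0.3)]
```

View pics/s4.png

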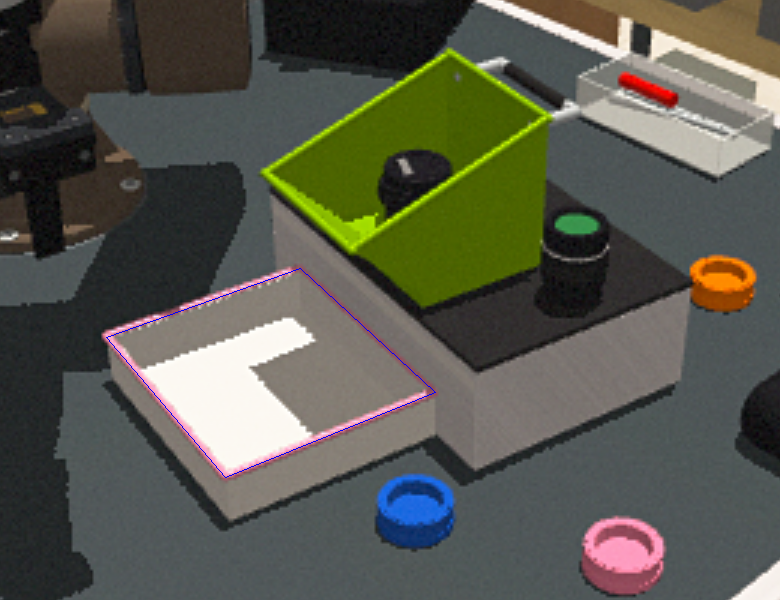

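View pics/w4.png

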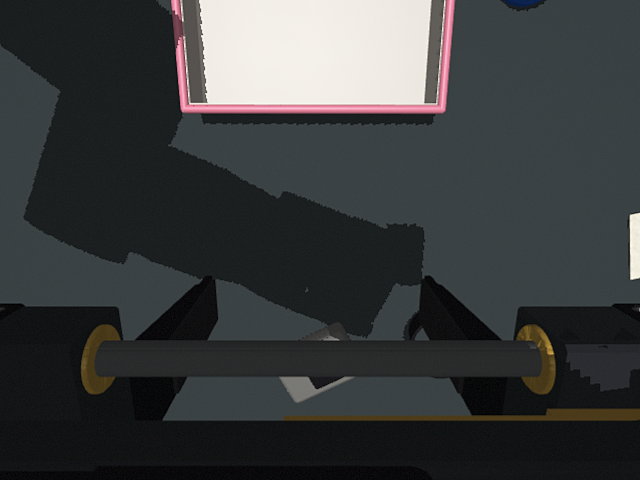

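```bash
python3 -c "
from plan import *
D=lambda y:Rt([np.pi,0,y])
plan([([475,-150,345],D(1.55)),([480,100,350],D(2.3)),([550,315,350],D(2.96))],nd=2)
"
```

```text
[[[0.66, 0.01, -0.53], [0.0, 0.0, -0.37]], [[0.66, 0.03, -0.52], [0.0, 0.0, -0.38]], [[0.66, 0.05, -0.53], [0.0, 0.0, -0.37]], [[0.66, 0.08, -0.52], [0.0, 0.0, -0.38]], [[0.66, 0.09, -0.53], [0.0, 0.0, -0.37]]]
[[[0.83, 0.0, -0.02], [0.0, 0.0, -0.94]], [[0.83, 0.06, -0.02], [0.0, 0.0, -0.94]], [[0.82, 0.12, -0.02], [0.0, 0.0, -0.94]], [[0.81, 0.19, -0.01], [0.0, 0.0, -0.94]], [[0.8, 0.25, -0.02], [0.0, 0.0, -0.94]]]
[[[0.78, 0.31, -0.01], [0.0, 0.0, -0.94]], [[0.75, 0.36, -0.02], [0.0, 0.0, -0.93]], [[0.72, 0.42, -0.01], [0.0, 0.0, -0.94]], [[0.69, 0.47, -0.02], [0.0, 0.0, -0.93]], [[0.65, 0.52, -0.01], [0.01, 0.0, -0.94]]]
[[[0.42, 0.72, 0.0], [0.0, 0.0, -0.92]], [[0.37, 0.75, 0.0], [0.0, 0.0, -0.92]], [[0.31, 0.78, 0.0], [0.0, 0.0, -0.92]], [[0.25, 0.8, 0.0], [0.0, 0.0, -0.91]], [[0.19, 0.82, 0.0], [0.0, 0.0, -0.92]]]
[[[0.13, 0.83, 0.0], [0.0, 0.0, -0.91]], [[0.07, 0.83, 0.0], [0.0, 0.0, -0.92]], [[0.02, 0.84, 0.0], [0.0, 0.0, -0.91]], [[-0.05, 0.83, 0.0], [0.0, 0.0, -0.92]]]
end [550.  314.9 349.9] [-3.141 -0.     2.96 ]
```

>>> drive_tool:
  increments:
    - [[0.66,0,-0.53],[0,0,-0.37]]
    - [[0.66,0.03,-0.53],[0,0,-0.38]]
    - [[0.66,0.05,-0.53],[0,0,-0.37]]
    - [[0.66,0.08,-0.53],[0,0,-0.38]]
    - [[0.66,0.09,-0.53],[0,0,-0.37]]

```text
t: 8.0
eef_pos: [474.5, -149.0, 344.7]
tcp_rot: [-3.139, -0.002, 1.551]
ft_force: [0.5, -0.4, -1.2]
opening: 0.998
```

>>> drive_tool:
  increments:
    - [[0.83,0,-0.02],[0,0,-0.94]]
    - [[0.83,0.06,-0.02],[0,0,-0.94]]
    - [[0.82,0.12,-0.02],[0,0,-0.94]]
    - [[0.81,0.19,-0.02],[0,0,-0.94]]
    - [[0.8,0.25,-0.02],[0,0,-0.94]]

```text
t: 8.42
eef_pos: [476.9, -24.0, 347.0]
tcp_rot: [-3.139, -0.002, 1.929]
ft_force: [-0.3, 0.5, 0.3]
opening: 1.0
```

>>> drive_tool:
  increments:
    - [[0.78,0.31,-0.02],[0,0,-0.94]]
    - [[0.75,0.36,-0.02],[0,0,-0.94]]
    - [[0.72,0.42,0],[0,0,-0.94]]
    - [[0.69,0.47,0],[0,0,-0.94]]
    - [[0.65,0.52,0],[0,0,-0.94]]

```text
t: 8.83
eef_pos: [479.3, 101.1, 348.1]
tcp_rot: [-3.139, -0.002, 2.306]
ft_force: [0.0, -1.0, -0.4]
opening: 1.002
```

>>> drive_tool:
  increments:
    - [[0.42,0.72,0],[0,0,-0.92]]
    - [[0.37,0.75,0],[0,0,-0.92]]
    - [[0.31,0.78,0],[0,0,-0.92]]
    - [[0.25,0.8,0],[0,0,-0.92]]
    - [[0.19,0.82,0],[0,0,-0.92]]

```text
t: 9.25
eef_pos: [518.5, 220.6, 347.9]
tcp_rot: [-3.14, -0.003, 2.674]
ft_force: [-0.2, -0.4, -0.4]
opening: 0.999
```

>>> drive_tool:
  increments:
    - [[0.13,0.83,0],[0,0,-0.92]]
    - [[0.07,0.83,0],[0,0,-0.92]]
    - [[0,0.84,0],[0,0,-0.92]]
    - [[-0.05,0.83,0],[0,0,-0.92]]

```text
t: 9.58
eef_pos: [549.8, 315.9, 347.6]
tcp_rot: [-3.14, -0.003, 2.968]
ft_force: [-0.1, 0.2, -0.1]
opening: 1.002
```

```bash
python3 -c "
from plan import *
log()"
```

```text
t 9.5833 [549.8 315.9 347.6] [-3.140e+00 -3.000e-03  2.968e+00] j [ 0.42  0.41  1.34  0.    1.4  -0.98] F [-0.1  0.2 -0.1] [ 0.02 -0.02 -0.03] 1.0021881741351333
```

>>> drive_tool:
  increments:
    - [[0,0,0],[0.9,0,0]]
    - [[0,0,0],[0.9,0,0]]
    - [[0,0,0],[0.9,0,0]]
    - [[0,0,0],[0.9,0,0]]
    - [[0,0,0],[0.9,0,0]]

```text
t: 10.0
eef_pos: [549.7, 314.8, 348.0]
tcp_rot: [-2.776, -0.002, 2.964]
ft_force: [0.2, 0.1, -0.2]
opening: 0.997
```

```bash
python3 -c "
from plan import *
log()"; cat log.txt
```

```text
t 10.0 [549.7 314.8 348. ] [-2.776e+00 -2.000e-03  2.964e+00] j [ 0.53  0.53  1.18 -0.27  1.67 -0.86] F [ 0.2  0.1 -0.2] [ 0.22 -0.05 -0.02] 0.997102269728766
[[1.0493820843622768, 0.49089157169657943, 1.5589128386084783, 2.0338526257274406e-05, 1.0916941849171393, -0.10562331168081499], [252.4405332045937, 571.7648259442907, 214.66175360497562], [3.1414972165869925, -8.032602514029819e-06, 2.725792348363512]]
[[0.06094332016115639, 0.16661777671471012, 1.7020330551316825, 2.7473163607141906e-05, 1.2729223418573379, -0.17486519609426057], [472.6785614715933, 94.87203965161613, 341.6892603467053], [3.141568901678043, -2.247395390386764e-05, 1.8065967805159726]]
[[-0.6626543336117678, 0.36937190113710744, 1.8176328775765542, 0.00010028519557869032, 0.9541875274403989, -0.4921048016811336], [452.4427749614181, -269.4520889477502, 199.34857246883138], [3.141201145267974, 0.00011702666302726428, 1.4001887962328792]]
[[-0.4846719207356638, 0.6107753637656405, 2.0306673621626716, -0.00011156581963534648, 0.4981241700065488, -0.3150433670296542], [469.88991484390937, -172.96551265401962, 24.217427448836297], [3.139683178039764, 0.0006785643881326298, 1.4012650796263386]]
[[-0.624828463327562, 0.285401740144104, 1.7434849088491466, 0.0006523663706225436, 1.1137587075503694, -0.45424627755271185], [455.9244366093413, -247.3759090153634, 267.48194870943655], [-3.140903363269998, -0.000987719461231773, 1.3999256085936749]]
[[0.4173417888780546, 0.411487522290917, 1.3368760611709896, 0.0002509752253771774, 1.3967049900677555, -0.9798680688507831], [549.8133847091092, 315.94143849849587, 347.6340733056039], [-3.1398612378560586, -0.0030241179300998233, 2.9679596646838386]]
[[0.5319106653646568, 0.5295319086909045, 1.1842353641210208, -0.2745106682464107, 1.6696582751409732, -0.8559392814786231], [549.6708187847656, 314.8452274891915, 347.98394579289595], [-2.7763129418123036, -0.0022118923148555236, 2.964374538185119]]
```

```bash
cat > kin.py <<'E'
from plan import *
from scipy.optimize import least_squares
E=Ro.from_euler
def fk(j,v):
    a,h,L1,e,L2,d=v
    R=E('z',j[0]);P=R.apply([a,0,h]);R=R*E('y',j[1]);P=P+R.apply([0,0,L1]);R=R*E('y',j[2]);P=P+R.apply([e,0,L2])
    R=R*E('z',S4*j[3])*E('y',j[4])*E('z',j[5]+np.pi/2);return P+R.apply([0,0,d]),R
S4=1
LO=np.array([-3.1,-.84,.05,-1.13,.06,-2.69]);HI=np.array([3.1,2.19,2.79,4.28,2.93,2.69])
def fit():
    data=[json.loads(l) for l in open('log.txt')]
    f=lambda v:np.concatenate([fk(j,v)[0]-p for j,p,r in data])
    s=least_squares(f,[50,300,450,0,400,200]);return s.x,s.fun,data
def ik(P,R,j0,v):
    def f(j):
        p,r=fk(j,v);return np.r_[(p-P)/100,(r.inv()*R).as_rotvec()]
    s=least_squares(f,np.clip(j0,LO+1e-3,HI-1e-3),bounds=(LO,HI));return s.x,np.abs(s.fun).max()
E
python3 - <<'E'
from kin import *
import kin
v,r,data=fit();print(np.round(v,1),np.abs(r).max())
for j,p,rr in data[-1:]:
    print(fk(j,v)[1].as_euler('xyz'),rr)
H0=np.array([543.8,237.2,250]);tx=np.array([.18,.984,0]);edge=np.array([524,129,115])-65*tx
yaw=1.39
j=np.array(data[-1][0])
for a0 in (0.6,0.8,0.92):
  j=np.array(data[-1][0]);print('a0',a0)
  for th in np.radians(range(0,85,10)):
    ph=np.radians(37.65)+th
    G=edge+221*(np.cos(ph)*tx+np.sin(ph)*np.array([0,0,1]))
    R=Rt([np.pi,0,yaw+np.pi/2])*E('x',a0-th)
    j,e=ik(G+19*R.apply([0,0,1]),R,j,v);print(int(np.degrees(th)+.5),np.round(G),np.round(j,2),round(e,4))
E
```

```text
[ 14.   42.3 514.2   4.7 401.8  86.7] 67.05509671960411
[-2.77631294e+00 -2.21189231e-03  2.96437454e+00] [-2.7763129418123036, -0.0022118923148555236, 2.964374538185119]
a0 0.6
0 [544. 237. 250.] [ 0.46  0.5   1.55 -0.47  1.49 -0.79] 0.0
10 [539. 212. 278.] [ 0.41  0.43  1.56 -0.35  1.41 -0.87] 0.0
20 [534. 181. 302.] [ 0.35  0.37  1.58 -0.22  1.32 -0.97] 0.0
30 [527. 148. 319.] [ 0.28  0.32  1.61 -0.07  1.25 -1.08] 0.0
40 [521. 112. 331.] [ 0.2   0.27  1.64  0.1   1.19 -1.23] 0.0
50 [514.  74. 336.] [ 0.11  0.24  1.67  0.29  1.16 -1.39] 0.0
60 [507.  36. 334.] [ 0.01  0.22  1.71  0.48  1.16 -1.56] 0.0
70 [500.  -1. 326.] [-0.08  0.22  1.75  0.68  1.19 -1.74] 0.0
80 [494. -36. 311.] [-0.17  0.24  1.8   0.85  1.25 -1.91] 0.0
a0 0.8
0 [544. 237. 250.] [ 0.48  0.52  1.54 -0.61  1.63 -0.78] 0.0
10 [539. 212. 278.] [ 0.43  0.45  1.55 -0.5   1.54 -0.84] 0.0
20 [534. 181. 302.] [ 0.37  0.39  1.57 -0.38  1.44 -0.92] 0.0
30 [527. 148. 319.] [ 0.3   0.33  1.6  -0.25  1.35 -1.02] 0.0
40 [521. 112. 331.] [ 0.22  0.28  1.63 -0.1   1.27 -1.14] 0.0
50 [514.  74. 336.] [ 0.13  0.25  1.66  0.07  1.21 -1.28] 0.0
60 [507.  36. 334.] [ 0.04  0.23  1.7   0.26  1.17 -1.45] 0.0
70 [500.  -1. 326.] [-0.06  0.22  1.74  0.46  1.17 -1.63] 0.0
80 [494. -36. 311.] [-0.15  0.23  1.78  0.65  1.19 -1.81] 0.0
a0 0.92
0 [544. 237. 250.] [ 0.48  0.53  1.54 -0.69  1.71 -0.78] 0.0
10 [539. 212. 278.] [ 0.44  0.46  1.55 -0.59  1.62 -0.83] 0.0
20 [534. 181. 302.] [ 0.38  0.4   1.57 -0.48  1.52 -0.9 ] 0.0
30 [527. 148. 319.] [ 0.32  0.34  1.59 -0.35  1.42 -0.98] 0.0
40 [521. 112. 331.] [ 0.24  0.29  1.62 -0.21  1.33 -1.09] 0.0
50 [514.  74. 336.] [ 0.15  0.25  1.65 -0.05  1.25 -1.23] 0.0
60 [507.  36. 334.] [ 0.05  0.23  1.69  0.13  1.19 -1.38] 0.0
70 [500.  -1. 326.] [-0.04  0.22  1.73  0.33  1.17 -1.56] 0.0
80 [494. -36. 311.] [-0.14  0.23  1.78  0.52  1.17 -1.74] 0.0
```

```bash
cat > g.py <<'E'
from plan import *
YAW=1.39
tx=np.array([np.cos(YAW),np.sin(YAW),0]);Z=np.array([0,0,1.])
H0=np.array([524,129,115])+110*tx+135*Z
def RT(al): return Rt([np.pi,0,YAW+np.pi/2])*Ro.from_euler('x',al)
def tcp(H,al,back=0): R=RT(al);return H+(19-back)*R.apply([0,0,1]),R
E
python3 - <<'E'
from g import *
print(H0)
plan([tcp(H0,0.8,85)])
E
```

```text
[543.77942754 237.20708963 250.        ]
[[[-0.05, -0.05, 0.33], [0.91, 0.0, 0.01]], [[-0.04, -0.03, 0.33], [0.9, 0.0, 0.01]], [[-0.05, -0.01, 0.33], [0.91, 0.0, 0.01]], [[-0.04, 0.02, 0.34], [0.9, 0.0, 0.01]], [[-0.05, 0.04, 0.33], [0.91, 0.0, 0.01]]]
[[[-0.04, 0.07, 0.33], [0.9, 0.0, 0.0]]]
end [552.2 283.6 296. ] [-2.342 -0.     2.961]
```

>>> drive_tool:
  increments:
    - [[-0.05,-0.05,0.33],[0.9,0,0.01]]
    - [[-0.05,-0.03,0.33],[0.9,0,0.01]]
    - [[-0.05,0,0.33],[0.9,0,0.01]]
    - [[-0.05,0.02,0.33],[0.9,0,0]]
    - [[-0.05,0.04,0.33],[0.9,0,0]]
  jaw: -0.28

```text
t: 10.42
eef_pos: [552.7, 289.1, 304.3]
tcp_rot: [-2.416, -0.001, 2.963]
ft_force: [-0.3, 0.0, -0.5]
opening: 0.709
```

>>> drive_tool:
  increments:
    - [[-0.05,0.07,0.33],[0.9,0,0]]
    - [[0,0,0],[0,0,0]]

```text
t: 10.58
eef_pos: [552.7, 284.0, 292.3]
tcp_rot: [-2.34, -0.006, 2.963]
ft_force: [-0.3, 0.0, -0.2]
opening: 0.569
```

```bash
python3 - <<'E'
from g import *
log()
p=snap('wrist','w5.png')
print([(np.round(d['point']),d['score']) for d in env.tip_of('tub_handle',p)])
print('pred handle px',proj(p,H0),proj(p,H0+50*np.array([-tx[1],tx[0],0])),proj(p,H0-50*np.array([-tx[1],tx[0],0])))
for c in('scene','side'):
    p=snap(c,c+'5.png');print([(np.round(d['point']),d['score']) for d in env.tip_of('tub_handle',p)][:2],proj(p,H0))
E
```

```text
t 10.5833 [552.7 284.  292.3] [-2.34  -0.006  2.963] j [ 0.59  0.69  1.19 -0.56  1.84 -0.79] F [-0.3  0.  -0.2] [ 0.42 -0.11 -0.  ] 0.5686292473135696
[]
pred handle px (np.float64(314.36150193048707), np.float64(257.98186164848516)) (np.float64(314.66682909163933), np.float64(177.15445704043663)) (np.float64(314.0874802589143), np.float64(330.5219541708805))
[(array([548., 233., 248.]), 0.7)] (np.float64(368.3514966731948), np.float64(148.56077825759047))
[(array([539., 238., 251.]), 0.96), (array([488., -48.,  24.]), 0.67)] (np.float64(261.0394117409269), np.float64(175.1628386456781))
```

View pics/w5.png

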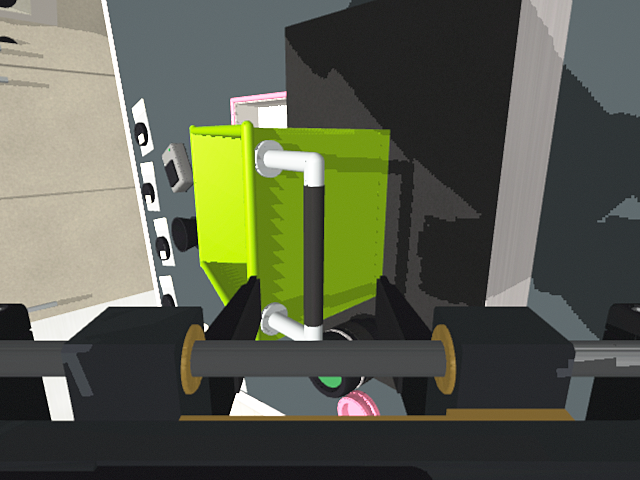

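View pics/scene5.png

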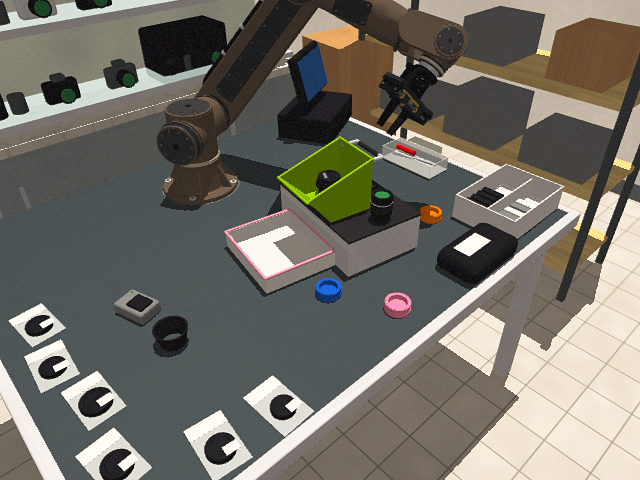

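```bash
python3 - <<'E'
from g import *
plan([tcp(H0,0.8,30),tcp(H0,0.8,0)],n=3)
log()
E
```

```text
[[[0.02, 0.01, 0.64], [0.04, 0.01, 0.0]], [[0.01, 0.02, 0.64], [0.05, 0.01, -0.01]], [[0.02, 0.02, 0.63], [0.04, 0.01, 0.0]], [[0.0, 0.0, 0.33], [0.0, 0.0, 0.0]], [[0.0, 0.0, 0.34], [0.0, 0.0, 0.0]]]
[[[0.0, -0.01, 0.33], [0.0, 0.0, 0.0]]]
end [541.2 223.7 236.9] [-2.342  0.     2.961]
t 10.8833 [553.6 284.  298.9] [-2.352e+00  2.000e-03  2.962e+00] j [ 0.59  0.69  1.18 -0.56  1.84 -0.79] F [ 0.3 -0.6 -0.3] [ 0.35 -0.06  0.02] 0.3723315330092698
```

>>> drive_tool:
  increments:
    - [[0.01,0.02,0.64],[0.04,0,0]]
    - [[0.01,0.02,0.64],[0.05,0,0]]
    - [[0.01,0.02,0.64],[0.04,0,0]]
    - [[0,0,0.33],[0,0,0]]
    - [[0,0,0.34],[0,0,0]]

```text
t: 11.3
eef_pos: [543.0, 230.2, 242.6]
tcp_rot: [-2.341, 0.002, 2.962]
ft_force: [0.2, 0.2, 0.2]
opening: 0.361
```

>>> drive_tool:
  increments:
    - [[0,0,0.33],[0,0,0]]
    - [[0,0,0],[0,0,0]]

```text
t: 11.47
eef_pos: [541.5, 222.8, 234.9]
tcp_rot: [-2.339, 0.0, 2.961]
ft_force: [0.0, 0.9, 0.0]
opening: 0.357
```

```bash
python3 - <<'E'
from g import *
log()
p=snap('wrist','w6.png')
p=snap('side','side6.png')
I=cv2.resize(p['pixels'][130:280,200:360],None,fx=4,fy=4);cv2.imwrite('pics/side6.png',I)
print(tcp(H0,0.8))
E
```

```text
t 11.4667 [541.5 222.8 234.9] [-2.339  0.     2.961] j [ 0.53  0.67  1.39 -0.58  1.66 -0.73] F [0.  0.9 0. ] [ 0.42 -0.03  0.03] 0.35705640574627023
(array([541.32861878, 223.79947798, 236.76257252]), Rotation.from_matrix(array([[-0.98370081,  0.12527691, -0.12898993],
                            [ 0.17981298,  0.68535096, -0.70566377],
                            [ 0.        , -0.71735609, -0.69670671]])))
```

View pics/w6.png

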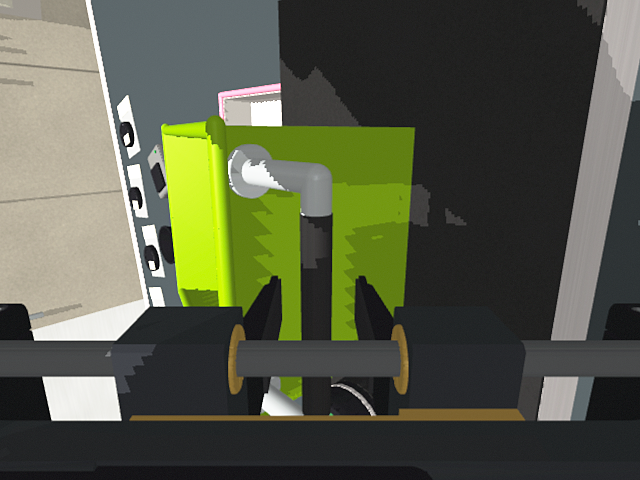

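View pics/side6.png

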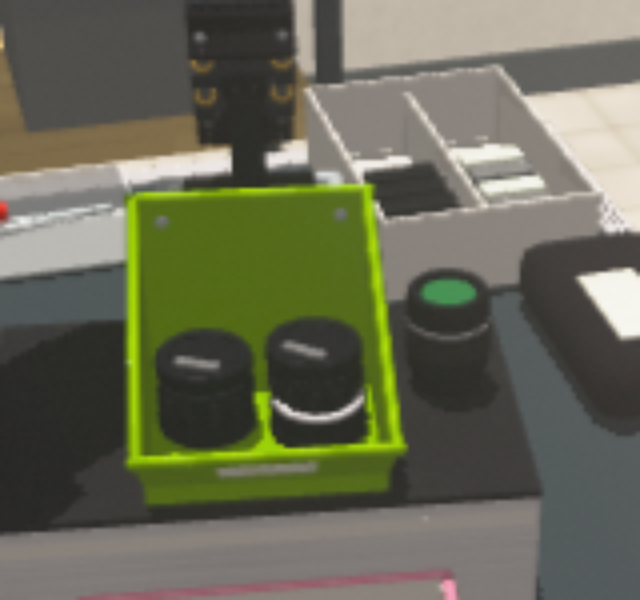

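>>> drive_tool:
  increments:
    - [[0,0,0],[0,0,0]]
    - [[0,0,0],[0,0,0]]
    - [[0,0,0],[0,0,0]]
    - [[0,0,0],[0,0,0]]
    - [[0,0,0],[0,0,0]]
  jaw: -1

```text
t: 11.98
eef_pos: [541.7, 223.2, 236.5]
tcp_rot: [-2.337, 0.002, 2.962]
ft_force: [-0.1, -2.7, 5.0]
opening: 0.116
```

>>> drive_tool:
  increments:
    - [[0,0,0],[0,0,0]]
    - [[0,0,0],[0,0,0]]

```text
t: 12.15
eef_pos: [541.7, 223.2, 236.5]
tcp_rot: [-2.338, 0.002, 2.962]
ft_force: [-0.9, -3.7, 5.4]
opening: 0.114
```

```bash
python3 - <<'E'
from g import *
log()
for c in('scene','side'):
    p=env.read_camera(c)
    for t in('tub','tub_edge','tub_lip'):print(t,[(np.round(d['point']),round(d['score'],2)) for d in env.tip_of(t,p)][:1])
E
```

```text
t 12.15 [541.7 223.2 236.5] [-2.338e+00  2.000e-03  2.962e+00] j [ 0.53  0.67  1.39 -0.58  1.66 -0.73] F [-0.9 -3.7  5.4] [-0.82  0.23 -0.07] 0.11377445625471423
tub [(array([523., 127., 116.]), 0.88)]
tub_edge [(array([513.,  66., 111.]), 0.97)]
tub_lip [(array([498., -10., 202.]), 0.95)]
tub [(array([522., 131., 120.]), 0.92)]
tub_edge [(array([510.,  67., 114.]), 0.65)]
tub_lip [(array([501.,  -1., 200.]), 0.72)]
```

>>> drive_tool:
  increments:
    - [[0,-0.214,-0.023],[-0.4,0,0]]
    - [[0,-0.214,-0.023],[-0.4,0,0]]
    - [[0,-0.214,-0.023],[-0.4,0,0]]
    - [[0,-0.214,-0.023],[-0.4,0,0]]
    - [[0,-0.214,-0.023],[-0.4,0,0]]

```text
t: 12.97
eef_pos: [537.8, 202.5, 260.0]
tcp_rot: [-2.503, 0.001, 2.962]
ft_force: [-0.3, 4.2, -3.8]
opening: 0.113
```

```bash
cat > chk.py <<'E'
from g import *
import sys
log()
s=env.state();R=Rt(s['tcp_rot']);al=0.8  # tool->edge offset expected
P=np.array(s['eef_pos']);e=P-R.apply([0,25,-200]);print('edge implied',np.round(e,1),'tool F',np.round(R.inv().apply(s['ft_force']),1))
for c in('side','scene'):
    p=env.read_camera(c);x0,y0=((200,130) if c=='side' else (250,110))
    cv2.imwrite(f'pics/{c}_{sys.argv[1]}.png',cv2.resize(p['pixels'][y0:y0+180,x0:x0+180],None,fx=3,fy=3))
E
python3 chk.py t1
```

```text
t 12.9667 [537.8 202.5 260. ] [-2.503e+00  1.000e-03  2.962e+00] j [ 0.47  0.57  1.44 -0.5   1.56 -0.8 ] F [-0.3  4.2 -3.8] [ 1.17 -0.22 -0.02] 0.11348215096343985
edge implied [513.1  65.4 114.4] tool F [1.1 5.6 0.6]
```

View pics/scene_t1.png

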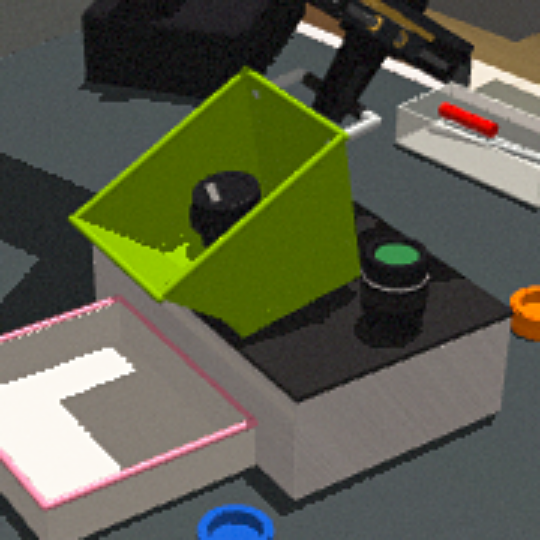

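>>> drive_tool:
  increments:
    - [[0,-0.214,-0.023],[-0.4,0,0]]
    - [[0,-0.214,-0.023],[-0.4,0,0]]
    - [[0,-0.214,-0.023],[-0.4,0,0]]
    - [[0,-0.214,-0.023],[-0.4,0,0]]
    - [[0,-0.214,-0.023],[-0.4,0,0]]

```text
t: 13.48
eef_pos: [533.4, 178.2, 280.3]
tcp_rot: [-2.661, 0.001, 2.962]
ft_force: [1.2, 4.7, -1.6]
opening: 0.119
```

>>> drive_tool:
  increments:
    - [[0,-0.214,-0.023],[-0.4,0,0]]
    - [[0,-0.214,-0.023],[-0.4,0,0]]
    - [[0,-0.214,-0.023],[-0.4,0,0]]
    - [[0,-0.214,-0.023],[-0.4,0,0]]
    - [[0,-0.214,-0.023],[-0.4,0,0]]

```text
t: 13.9
eef_pos: [528.3, 150.2, 296.7]
tcp_rot: [-2.822, 0.002, 2.962]
ft_force: [0.2, 4.0, 1.5]
opening: 0.119
```

```bash
python3 chk.py t3
```

```text
t 13.9 [528.3 150.2 296.7] [-2.822e+00  2.000e-03  2.962e+00] j [ 0.3   0.38  1.55 -0.29  1.37 -1.01] F [0.2 4.  1.5] [ 0.72  0.   -0.05] 0.1187593016370457
edge implied [513.1  65.  114.7] tool F [ 0.5  3.3 -2.7]
```

View pics/scene_t3.png

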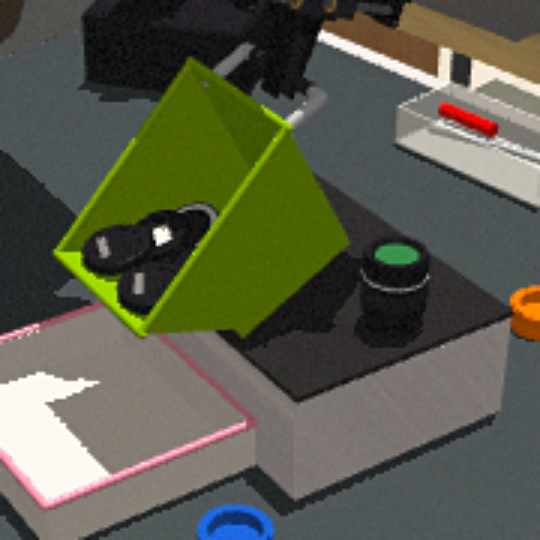

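>>> drive_tool:
  increments:
    - [[0,-0.214,-0.023],[-0.4,0,0]]
    - [[0,-0.214,-0.023],[-0.4,0,0]]
    - [[0,-0.214,-0.023],[-0.4,0,0]]
    - [[0,-0.214,-0.023],[-0.4,0,0]]
    - [[0,-0.214,-0.023],[-0.4,0,0]]

```text
t: 14.42
eef_pos: [523.0, 121.0, 308.1]
tcp_rot: [-2.98, 0.001, 2.962]
ft_force: [-0.3, 4.0, 3.4]
opening: 0.118
```

>>> drive_tool:
  increments:
    - [[0,-0.214,-0.023],[-0.4,0,0]]
    - [[0,-0.214,-0.023],[-0.4,0,0]]
    - [[0,-0.214,-0.023],[-0.4,0,0]]
    - [[0,-0.214,-0.023],[-0.4,0,0]]
    - [[0,-0.214,-0.023],[-0.4,0,0]]

```text
t: 14.83
eef_pos: [517.3, 89.7, 314.7]
tcp_rot: [-3.14, 0.001, 2.962]
ft_force: [-0.2, 1.6, 5.2]
opening: 0.118
```

```bash
python3 chk.py t5
```

```text
t 14.8333 [517.3  89.7 314.7] [-3.140e+00  1.000e-03  2.962e+00] j [ 0.05  0.25  1.66 -0.    1.23 -1.34] F [-0.2  1.6  5.2] [ 0.23  0.15 -0.04] 0.11802988815341627
edge implied [513.   64.8 114.8] tool F [ 0.5  1.5 -5.2]
```

View pics/scene_t5.png

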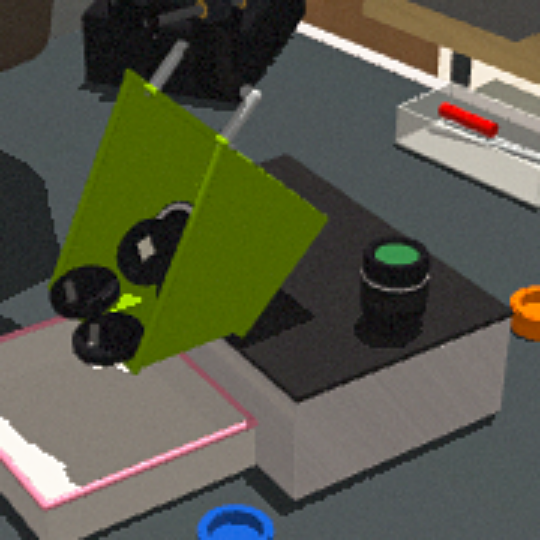

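>>> drive_tool:
  increments:
    - [[0,-0.214,-0.03],[-0.4,0,0]]
    - [[0,-0.214,-0.03],[-0.4,0,0]]
    - [[0,-0.214,-0.03],[-0.4,0,0]]
    - [[0,-0.214,-0.03],[-0.4,0,0]]
    - [[0,-0.214,-0.03],[-0.4,0,0]]

```text
t: 15.35
eef_pos: [511.1, 57.7, 316.3]
tcp_rot: [2.984, -0.0, 2.962]
ft_force: [0.7, 0.6, -4.0]
opening: 0.116
```

>>> drive_tool:
  increments:
    - [[0,-0.16,-0.017],[-0.3,0,0]]
    - [[0,-0.16,-0.017],[-0.3,0,0]]
    - [[0,-0.16,-0.017],[-0.3,0,0]]
    - [[0,-0.16,-0.017],[-0.3,0,0]]
    - [[0,-0.16,-0.017],[-0.3,0,0]]

```text
t: 15.77
eef_pos: [506.9, 34.1, 313.9]
tcp_rot: [2.864, -0.001, 2.962]
ft_force: [-0.3, 0.3, 0.2]
opening: 0.118
```

```bash
python3 chk.py t7
```

```text
t 15.7667 [506.9  34.1 313.9] [ 2.864e+00 -1.000e-03  2.962e+00] j [-0.21  0.22  1.74  0.3   1.21 -1.71] F [-0.3  0.3  0.2] [-0.31  0.09  0.01] 0.11783783339634898
edge implied [512.2  64.3 114.7] tool F [ 0.3  0.3 -0.1]
```

View pics/scene_t7.png

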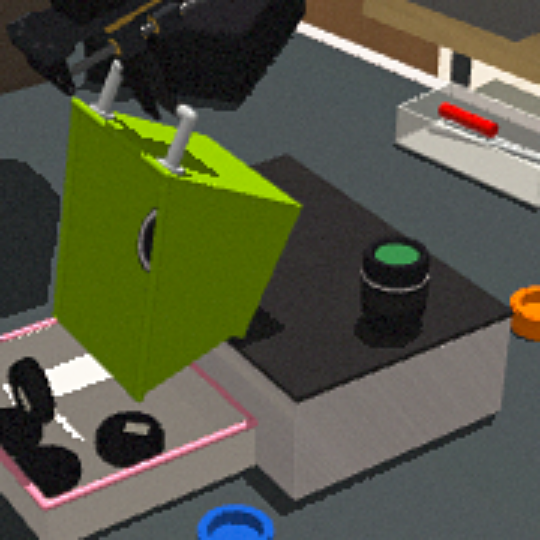

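View pics/side_t7.png

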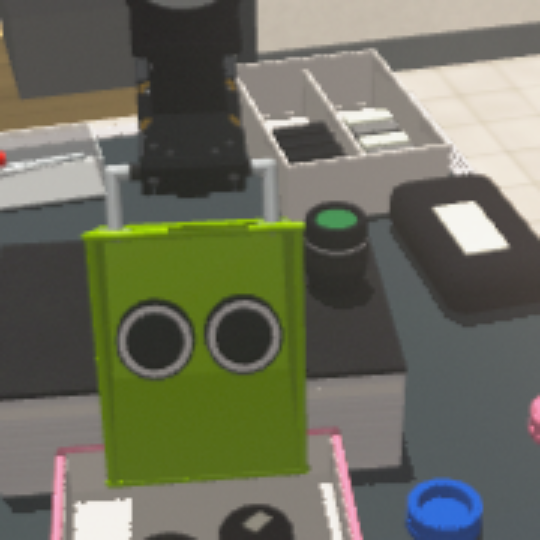

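>>> drive_tool:
  increments:
    - [[0,-0.16,-0.017],[-0.3,0,0]]
    - [[0,-0.16,-0.017],[-0.3,0,0]]
    - [[0,-0.16,-0.017],[-0.3,0,0]]
    - [[0,-0.16,-0.017],[-0.3,0,0]]
    - [[0,-0.16,-0.017],[-0.3,0,0]]

```text
t: 16.28
eef_pos: [502.8, 11.4, 308.8]
tcp_rot: [2.744, -0.0, 2.963]
ft_force: [-1.7, -1.5, 0.9]
opening: 0.123
```

```bash
python3 chk.py t8
```

```text
t 16.2833 [502.8  11.4 308.8] [ 2.744 -0.     2.963] j [-0.32  0.23  1.77  0.42  1.23 -1.87] F [-1.7 -1.5  0.9] [-0.41  0.25 -0.  ] 0.1225550408400303
edge implied [512.4  64.8 114.7] tool F [ 1.4 -1.3 -1.6]
```

View pics/side_t8.png

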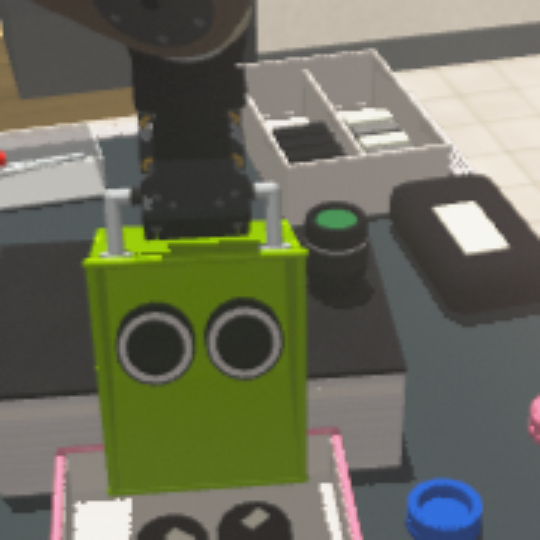

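>>> drive_tool:
  increments:
    - [[0,-0.16,-0.017],[-0.3,0,0]]
    - [[0,-0.16,-0.017],[-0.3,0,0]]
    - [[0,-0.16,-0.017],[-0.3,0,0]]
    - [[0,-0.16,-0.017],[-0.3,0,0]]
    - [[0,-0.16,-0.017],[-0.3,0,0]]

```text
t: 16.8
eef_pos: [498.8, -11.0, 301.0]
tcp_rot: [2.625, 0.0, 2.963]
ft_force: [-2.5, -2.1, 1.6]
opening: 0.116
```

```bash
python3 chk.py t9
```

```text
t 16.8 [498.8 -11.  301. ] [2.625 0.    2.963] j [-0.43  0.25  1.8   0.52  1.27 -2.02] F [-2.5 -2.1  1.6] [-0.49  0.4   0.09] 0.1164676789972336
edge implied [512.5  64.9 114.7] tool F [ 2.1 -1.4 -2.6]
```

View pics/side_t9.png

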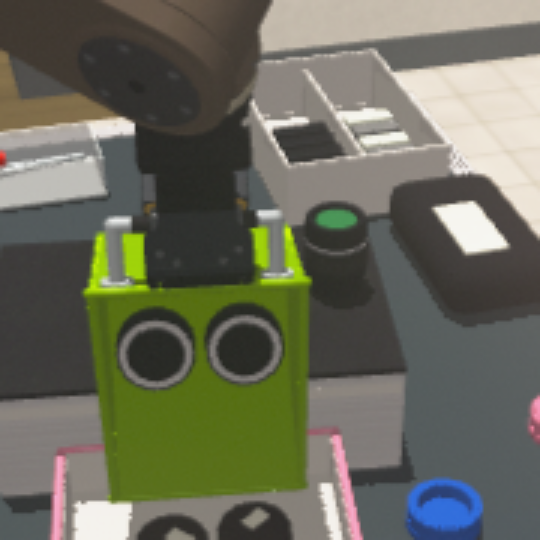

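View pics/scene_t9.png

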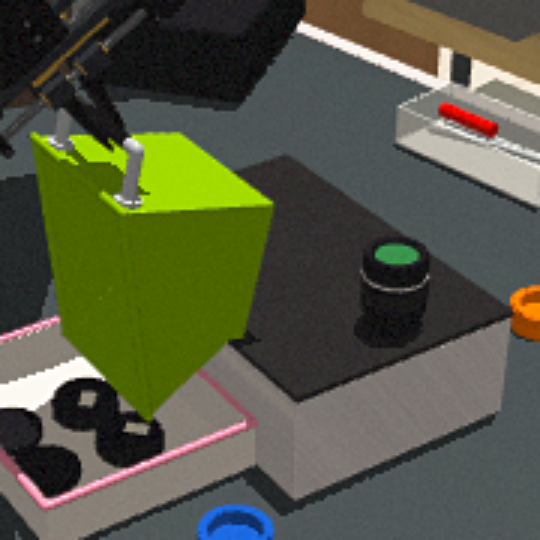

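>>> drive_tool:
  increments:
    - [[0,-0.107,-0.012],[-0.2,0,0]]
    - [[0,-0.107,-0.012],[-0.2,0,0]]
    - [[0,-0.107,-0.012],[-0.2,0,0]]
    - [[0,-0.107,-0.012],[-0.2,0,0]]
    - [[0,0,0],[0,0,0]]

```text
t: 17.32
eef_pos: [496.8, -23.1, 295.1]
tcp_rot: [2.559, -0.0, 2.962]
ft_force: [-3.4, -1.9, 1.2]
opening: 0.123
```

```bash
python3 chk.py t10; python3 - <<'E'
from g import *
for c in('side','scene'):
    p=env.read_camera(c)
    for t in('tub','tub_edge','tub_lip','tub_handle'):print(c,t,[(np.round(d['point']),round(d['score'],2)) for d in env.tip_of(t,p)][:1])
E
```

```text
t 17.3167 [496.8 -23.1 295.1] [ 2.559 -0.     2.962] j [-0.48  0.27  1.81  0.58  1.3  -2.1 ] F [-3.4 -1.9  1.2] [-0.36  0.4   0.13] 0.12306787784987323
edge implied [512.8  64.7 114.4] tool F [ 3.  -1.4 -2.3]
side tub [(array([516.,  78., 183.]), 0.8)]
side tub_edge [(array([510.,  70., 115.]), 0.94)]
side tub_lip [(array([496., -31.,  62.]), 0.85)]
side tub_handle [(array([ 511., -123.,   13.]), 0.46)]
scene tub [(array([514.,  78., 179.]), 0.67)]
scene tub_edge [(array([532., -36.,  17.]), 0.34)]
scene tub_lip [(array([493., -34.,  63.]), 0.96)]
scene tub_handle [(array([498., -32., 310.]), 0.63)]
```

View pics/side_t10.png

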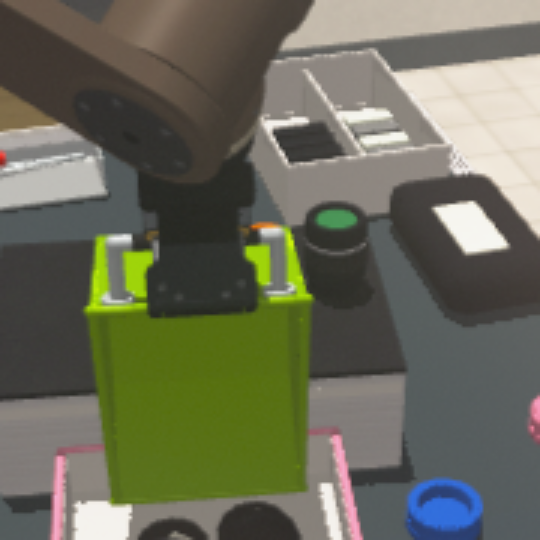

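View pics/scene_t10.png

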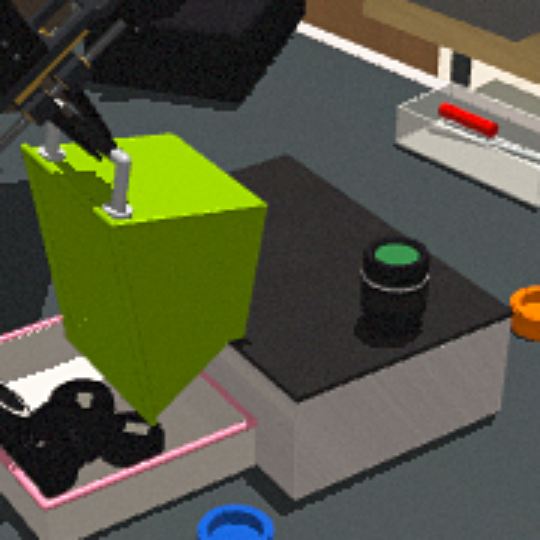

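```bash
python3 - <<'E'
from g import *
p=env.read_camera('side')
cv2.imwrite('pics/s11.png',cv2.resize(p['pixels'][240:400,180:380],None,fx=3,fy=3))
E
```

```text
(no output)
```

View pics/s11.png

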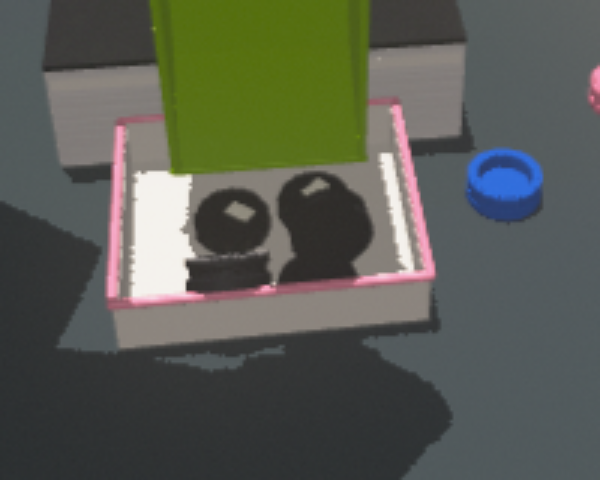

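>>> drive_tool:
  increments:
    - [[0,0.213,0.03],[0.4,0,0]]
    - [[0,0.213,0.03],[0.4,0,0]]
    - [[0,0.213,0.03],[0.4,0,0]]
    - [[0,0.213,0.03],[0.4,0,0]]
    - [[0,0.213,0.03],[0.4,0,0]]

```text
t: 18.38
eef_pos: [502.4, 7.4, 307.6]
tcp_rot: [2.721, 0.001, 2.962]
ft_force: [-0.2, -0.2, -3.2]
opening: 0.118
```

>>> drive_tool:
  increments:
    - [[0,0.213,0.03],[0.4,0,0]]
    - [[0,0.213,0.03],[0.4,0,0]]
    - [[0,0.213,0.03],[0.4,0,0]]
    - [[0,0.213,0.03],[0.4,0,0]]
    - [[0,0.213,0.03],[0.4,0,0]]

```text
t: 18.8
eef_pos: [508.0, 38.5, 314.6]
tcp_rot: [2.881, 0.001, 2.962]
ft_force: [0.4, 0.6, -3.7]
opening: 0.12
```

```bash
python3 chk.py t12
```

```text
t 18.8 [508.   38.5 314.6] [2.881e+00 1.000e-03 2.962e+00] j [-0.19  0.22  1.73  0.28  1.21 -1.69] F [ 0.4  0.6 -3.7] [-0.15  0.04 -0.06] 0.11981453821562425
edge implied [513.1  65.5 114.9] tool F [-0.3 -0.3  3.7]
```

View pics/side_t12.png

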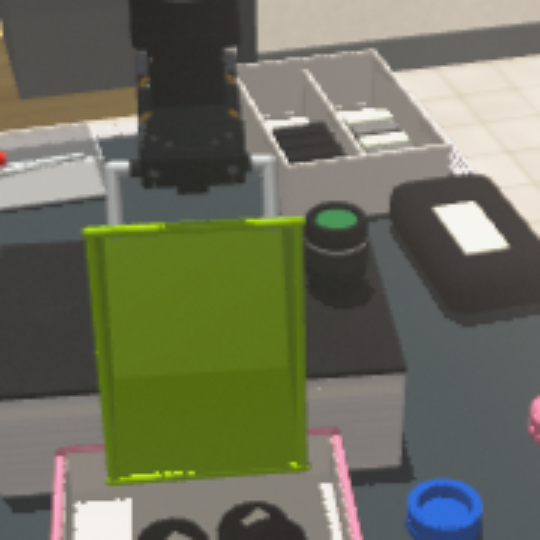

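>>> drive_tool:
  increments:
    - [[0,0.213,0.034],[0.4,0,0]]
    - [[0,0.213,0.034],[0.4,0,0]]
    - [[0,0.213,0.034],[0.4,0,0]]
    - [[0,0.213,0.034],[0.4,0,0]]
    - [[0,0.213,0.034],[0.4,0,0]]

```text
t: 19.32
eef_pos: [513.9, 70.0, 316.4]
tcp_rot: [3.04, 0.002, 2.962]
ft_force: [-0.7, 1.5, 3.3]
opening: 0.116
```

>>> drive_tool:
  increments:
    - [[0,0.213,0.032],[0.4,0,0]]
    - [[0,0.213,0.032],[0.4,0,0]]
    - [[0,0.213,0.032],[0.4,0,0]]
    - [[0,0.213,0.032],[0.4,0,0]]
    - [[0,0.213,0.032],[0.4,0,0]]

```text
t: 19.73
eef_pos: [519.7, 101.9, 313.0]
tcp_rot: [-3.084, 0.002, 2.962]
ft_force: [-1.5, 2.5, 5.5]
opening: 0.117
```

>>> drive_tool:
  increments:
    - [[0,0.213,0.03],[0.4,0,0]]
    - [[0,0.213,0.03],[0.4,0,0]]
    - [[0,0.213,0.03],[0.4,0,0]]
    - [[0,0.213,0.03],[0.4,0,0]]
    - [[0,0.213,0.03],[0.4,0,0]]

```text
t: 20.15
eef_pos: [525.3, 132.8, 304.5]
tcp_rot: [-2.925, 0.002, 2.962]
ft_force: [-1.6, 3.5, 4.8]
opening: 0.117
```

>>> drive_tool:
  increments:
    - [[0,0.213,0.03],[0.4,0,0]]
    - [[0,0.213,0.03],[0.4,0,0]]
    - [[0,0.213,0.03],[0.4,0,0]]
    - [[0,0.213,0.03],[0.4,0,0]]
    - [[0,0.213,0.03],[0.4,0,0]]

```text
t: 20.57
eef_pos: [530.6, 161.9, 291.1]
tcp_rot: [-2.765, 0.001, 2.962]
ft_force: [-0.9, 6.2, 3.6]
opening: 0.116
```

```bash
python3 chk.py t16
```

```text
t 20.5667 [530.6 161.9 291.1] [-2.765e+00  1.000e-03  2.962e+00] j [ 0.33  0.41  1.53 -0.33  1.4  -0.97] F [-0.9  6.2  3.6] [ 0.95  0.07 -0.12] 0.11609089741016608
edge implied [513.6  66.7 114.3] tool F [ 2.   4.2 -5.6]
```

View pics/scene_t16.png

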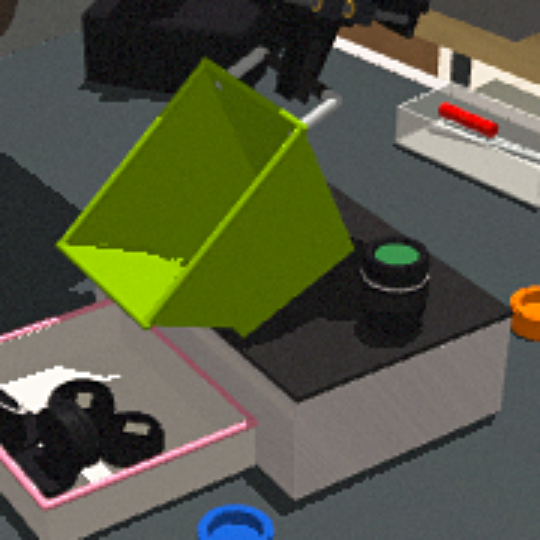

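>>> drive_tool:
  increments:
    - [[0,0.213,0.026],[0.4,0,0]]
    - [[0,0.213,0.026],[0.4,0,0]]
    - [[0,0.213,0.026],[0.4,0,0]]
    - [[0,0.213,0.026],[0.4,0,0]]
    - [[0,0.213,0.026],[0.4,0,0]]

```text
t: 21.08
eef_pos: [535.3, 188.7, 273.0]
tcp_rot: [-2.603, 0.001, 2.962]
ft_force: [0.7, 4.8, 0.1]
opening: 0.118
```

>>> drive_tool:
  increments:
    - [[0,0.213,0.026],[0.4,0,0]]
    - [[0,0.213,0.026],[0.4,0,0]]
    - [[0,0.16,0.02],[0.3,0,0]]
    - [[0,0.16,0.02],[0.3,0,0]]
    - [[0,0.16,0.02],[0.3,0,0]]

```text
t: 21.5
eef_pos: [538.9, 208.9, 254.5]
tcp_rot: [-2.467, 0.0, 2.962]
ft_force: [0.5, 5.2, -2.1]
opening: 0.115
```

```bash
python3 chk.py t18
```

```text
t 21.5 [538.9 208.9 254.5] [-2.467  0.     2.962] j [ 0.49  0.59  1.43 -0.51  1.58 -0.79] F [ 0.5  5.2 -2.1] [ 1.21 -0.19 -0.11] 0.11463558615248923
edge implied [513.2  66.7 114. ] tool F [ 0.5  5.4 -1.6]
```

View pics/scene_t18.png

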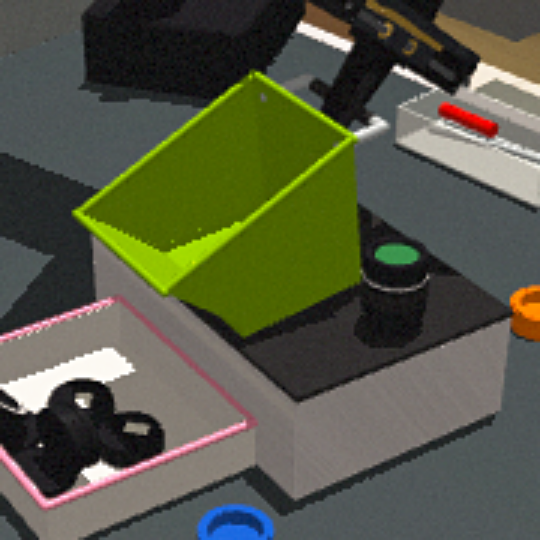

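Remaining about 0.13 rad; slowing down to touch down.

>>> drive_tool:
  increments:
    - [[0,0.16,0.02],[0.3,0,0]]
    - [[0,0.107,0.014],[0.2,0,0]]
    - [[0,0.107,0.014],[0.2,0,0]]
    - [[0,0.107,0.014],[0.2,0,0]]
    - [[0,0.107,0.014],[0.2,0,0]]

```text
t: 22.02
eef_pos: [541.0, 220.0, 241.5]
tcp_rot: [-2.377, 0.0, 2.962]
ft_force: [-0.2, 2.4, -4.9]
opening: 0.116
```

>>> drive_tool:
  increments:
    - [[0,0.053,0.007],[0.1,0,0]]
    - [[0,0.053,0.007],[0.1,0,0]]
    - [[0,0.053,0.007],[0.1,0,0]]

```text
t: 22.27
eef_pos: [541.4, 222.7, 238.1]
tcp_rot: [-2.354, 0.001, 2.962]
ft_force: [-1.0, 2.5, -3.5]
opening: 0.118
```

```bash
python3 chk.py t19
```

```text
t 22.2667 [541.4 222.7 238.1] [-2.354e+00  1.000e-03  2.962e+00] j [ 0.53  0.66  1.39 -0.57  1.65 -0.74] F [-1.   2.5 -3.5] [ 1.33 -0.13 -0.2 ] 0.11801646100727184
edge implied [513.   65.9 114.7] tool F [1.4 4.1 0.9]
```

>>> drive_tool:
  increments:
    - [[0,0.053,0.007],[0.1,0,0]]
    - [[0,0.053,0.007],[0.1,0,0]]
    - [[0,0,0],[0,0,0]]

```text
t: 22.62
eef_pos: [541.7, 223.8, 236.6]
tcp_rot: [-2.336, 0.001, 2.961]
ft_force: [-2.9, -2.7, 2.2]
opening: 0.119
```

>>> drive_tool:
  increments:
    - [[0,0.053,0.007],[0.1,0,0]]
    - [[0,0,0],[0,0,0]]

```text
t: 22.78
eef_pos: [541.9, 224.6, 236.3]
tcp_rot: [-2.328, 0.002, 2.961]
ft_force: [-3.6, -3.6, 8.6]
opening: 0.115
```

>>> drive_tool:
  increments:
    - [[0,-0.04,0],[-0.08,0,0]]
    - [[0,0,0],[0,0,0]]

```text
t: 22.95
eef_pos: [541.8, 223.9, 236.5]
tcp_rot: [-2.337, 0.002, 2.961]
ft_force: [-3.5, -2.2, 5.0]
opening: 0.123
```

>>> drive_tool:
  increments:
    - [[0,0,0],[0,0,0]]
    - [[0,0,0],[0,0,0]]
    - [[0,0,0],[0,0,0]]
    - [[0,0,0],[0,0,0]]
    - [[0,0,0],[0,0,0]]
  jaw: -0.28

```text
t: 23.37
eef_pos: [542.0, 224.7, 235.3]
tcp_rot: [-2.338, 0.001, 2.962]
ft_force: [-0.3, 0.2, 1.1]
opening: 0.35
```

```bash
python3 chk.py t20; python3 -c "
from h import *
p=snap('wrist','w20.png')"
```

```text
t 23.3667 [542.  224.7 235.3] [-2.338e+00  1.000e-03  2.962e+00] j [ 0.53  0.67  1.39 -0.58  1.66 -0.73] F [-0.3  0.2  1.1] [ 0.42 -0.06 -0.  ] 0.350062827345444
edge implied [513.3  65.9 114.6] tool F [ 0.3 -0.6 -0.9]
```

View pics/w20.png

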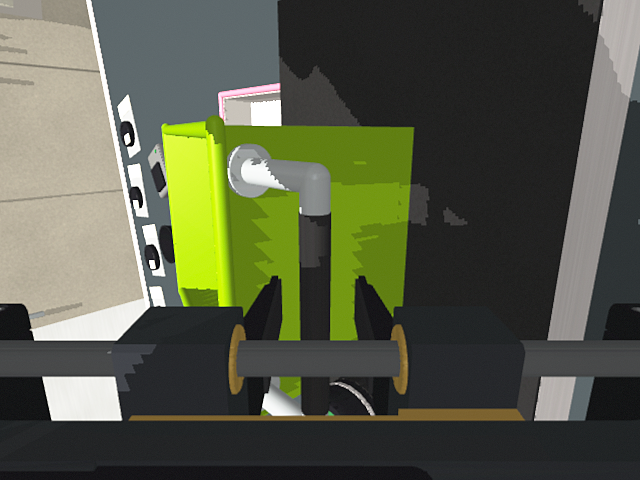

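The bar (column 316) is free and centred between the open fingers, so I'm withdrawing along the tool axis.

>>> drive_tool:
  increments:
    - [[0,0,-0.4],[0,0,0]]
    - [[0,0,-0.7],[0,0,0]]
    - [[0,0,-0.9],[0,0,0]]
    - [[0,0,-0.9],[0,0,0]]
    - [[0,0,-0.9],[0,0,0]]

```text
t: 23.93
eef_pos: [556.5, 306.1, 315.6]
tcp_rot: [-2.338, 0.001, 2.962]
ft_force: [0.4, -1.5, 0.9]
opening: 0.359
```

>>> drive_tool:
  increments:
    - [[0,0,-0.9],[0,0,0]]
    - [[0,0,-0.5],[0,0,0]]
    - [[0,0,0],[0,0,0]]

```text
t: 24.18
eef_pos: [562.0, 337.0, 345.3]
tcp_rot: [-2.34, 0.004, 2.964]
ft_force: [0.0, -1.0, -0.5]
opening: 0.363
```

```bash
python3 - <<'E'
from g import *
log()
for c,(x,y) in (('scene',(190,120)),('side',(180,150))):
    p=env.read_camera(c);I=cv2.resize(p['pixels'],None,fx=3,fy=3)
    draw(I,p,box((489,-50),1.4,-105,105,-120,120,50),(255,0,0),3)
    draw(I,p,box((524,129),1.39,65,65,-78,78,265),(0,0,255),3)
    draw(I,p,box((524,129),1.39,-135,-135,-78,78,199),(0,0,255),3)
    cv2.imwrite(f'pics/end_{c}.png',I[y*3:y*3+600,x*3:x*3+780])
    for t in('tub','tub_edge','tub_lip','tray_mid','lens','charger','hood','cap0_mid','cap1_mid','cap2_mid'):print(c,t,[(np.round(d['point']).tolist(),round(d['score'],2)) for d in env.tip_of(t,p)][:4])
E
```

```text
t 24.1833 [562.  337.  345.3] [-2.34   0.004  2.964] j [ 0.64  0.73  0.97 -0.57  2.01 -0.84] F [ 0.  -1.  -0.5] [ 0.42 -0.06 -0.04] 0.36346963064292787
scene tub [([524.0, 130.0, 116.0], 0.97), ([442.0, -122.0, 52.0], 0.64)]
scene tub_edge [([486.0, -45.0, 22.0], 0.68), ([511.0, 66.0, 113.0], 0.67)]
scene tub_lip [([498.0, -11.0, 201.0], 0.83)]
scene tray_mid [([486.0, -47.0, 19.0], 0.93), ([509.0, -121.0, 9.0], 0.34)]
scene lens [([666.0, 164.0, 116.0], 0.75)]
scene charger [([419.0, -440.0, -1.0], 0.93)]
scene hood [([569.0, -431.0, -0.0], 0.72)]
scene cap0_mid [([441.0, -122.0, 52.0], 0.79)]
scene cap1_mid [([460.0, -36.0, 12.0], 0.65), ([443.0, -108.0, 12.0], 0.44)]
scene cap2_mid [([441.0, -112.0, 13.0], 0.6), ([509.0, -120.0, 11.0], 0.15)]
side tub [([424.0, -444.0, 3.0], 0.61), ([523.0, 131.0, 118.0], 0.59)]
side tub_edge [([510.0, 65.0, 116.0], 0.74)]
side tub_lip []
side tray_mid [([490.0, -49.0, 24.0], 0.93)]
side lens [([668.0, 162.0, 116.0], 0.82), ([526.0, -102.0, 50.0], 0.39)]
side charger [([423.0, -444.0, 4.0], 0.68)]
side hood [([570.0, -426.0, 3.0], 0.61)]
side cap0_mid [([540.0, 239.0, 254.0], 0.72), ([438.0, -122.0, 48.0], 0.71), ([512.0, -122.0, 9.0], 0.68)]
side cap1_mid [([459.0, -37.0, 13.0], 0.91)]
side cap2_mid []
```

View pics/end_scene.png

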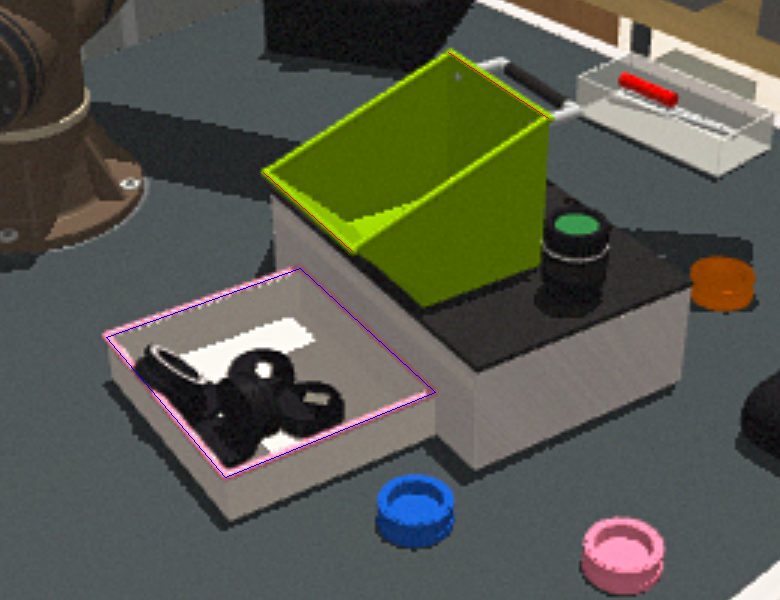

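View pics/end_side.png

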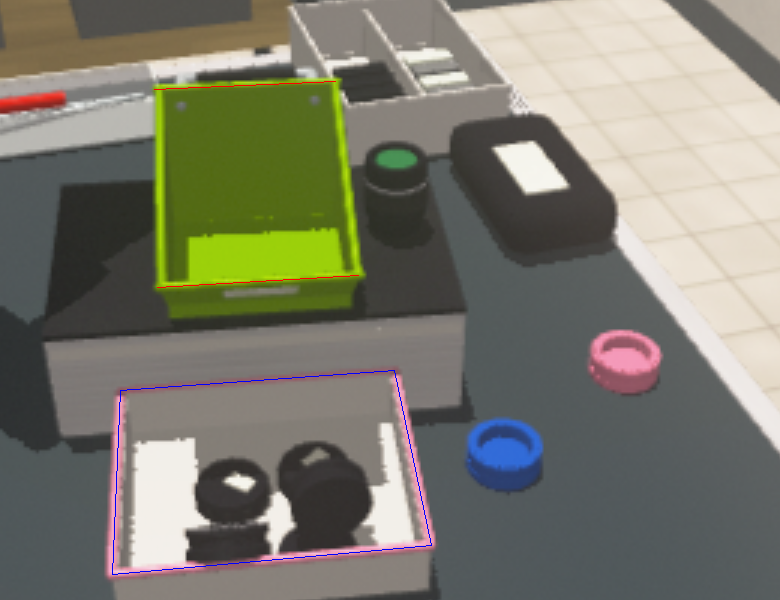

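```bash
python3 - <<'E'
from g import *
D=lambda y:Rt([np.pi,0,y])
plan([([545,290,370],D(2.8)),([480,100,370],D(2.3)),([470,-120,360],D(1.6))])
E
```

```text
[[[0.03, -0.16, 0.05], [-0.91, 0.08, 0.17]], [[0.02, -0.16, 0.04], [-0.91, 0.07, 0.17]], [[0.02, -0.16, 0.02], [-0.91, 0.08, 0.17]], [[0.02, -0.16, 0.01], [-0.91, 0.07, 0.17]], [[0.02, -0.17, 0.0], [-0.91, 0.07, 0.18]]]
[[[0.01, -0.17, -0.01], [-0.91, 0.08, 0.17]], [[0.01, -0.16, -0.02], [-0.91, 0.07, 0.18]], [[0.01, -0.16, -0.03], [-0.91, 0.08, 0.17]], [[0.01, -0.16, -0.05], [-0.92, 0.07, 0.18]], [[0.0, -0.16, -0.06], [-0.91, 0.08, 0.17]]]
[[[0.01, -0.15, -0.06], [-0.92, 0.07, 0.18]], [[-0.01, -0.96, 0.0], [0.0, 0.0, 0.89]], [[-0.08, -0.95, 0.0], [0.0, 0.0, 0.89]], [[-0.15, -0.94, 0.0], [0.0, 0.0, 0.89]], [[-0.21, -0.93, 0.0], [0.0, 0.0, 0.89]]]
[[[-0.28, -0.92, 0.0], [0.0, 0.0, 0.9]], [[-0.35, -0.89, 0.0], [0.0, 0.0, 0.89]], [[-0.41, -0.87, -0.01], [0.0, 0.0, 0.9]], [[-0.58, -0.57, 0.04], [0.0, 0.0, 0.97]], [[-0.63, -0.52, 0.04], [0.0, 0.0, 0.97]]]
[[[-0.66, -0.47, 0.04], [0.0, 0.0, 0.97]], [[-0.7, -0.42, 0.04], [0.0, 0.0, 0.97]], [[-0.73, -0.37, 0.04], [0.0, 0.0, 0.97]], [[-0.76, -0.31, 0.03], [0.0, 0.0, 0.97]], [[-0.77, -0.25, 0.04], [0.0, 0.0, 0.98]]]
[[[-0.79, -0.18, 0.03], [0.0, 0.0, 0.97]], [[-0.81, -0.13, 0.04], [0.0, 0.0, 0.98]]]
end [ 469.9 -120.   359.9] [ 3.141 -0.     1.6  ]
```

>>> drive_tool:
  increments:
    - [[0.03,-0.16,0.05],[-0.91,0.08,0.17]]
    - [[0.02,-0.16,0.04],[-0.91,0.07,0.17]]
    - [[0.02,-0.16,0.02],[-0.91,0.08,0.17]]
    - [[0.02,-0.16,0.01],[-0.91,0.07,0.17]]
    - [[0.02,-0.16,0],[-0.91,0.07,0.18]]

```text
t: 25.7
eef_pos: [554.0, 315.0, 356.0]
tcp_rot: [-2.706, 0.018, 2.888]
ft_force: [0.8, 0.7, -0.8]
opening: 0.362
```

>>> drive_tool:
  increments:
    - [[0.01,-0.16,-0.01],[-0.91,0.08,0.17]]
    - [[0.01,-0.16,-0.02],[-0.91,0.07,0.18]]
    - [[0.01,-0.16,-0.03],[-0.91,0.08,0.17]]
    - [[0.01,-0.16,-0.05],[-0.91,0.07,0.18]]
    - [[0,-0.16,-0.06],[-0.91,0.08,0.17]]

```text
t: 26.12
eef_pos: [546.6, 294.4, 368.1]
tcp_rot: [-3.071, 0.006, 2.814]
ft_force: [0.3, -0.6, -0.1]
opening: 0.361
```

>>> drive_tool:
  increments:
    - [[0,-0.15,-0.06],[-0.91,0.07,0.18]]
    - [[0,-0.96,0],[0,0,0.89]]
    - [[-0.08,-0.95,0],[0,0,0.89]]
    - [[-0.15,-0.94,0],[0,0,0.89]]
    - [[-0.21,-0.93,0],[0,0,0.89]]

```text
t: 26.53
eef_pos: [507.2, 181.0, 370.0]
tcp_rot: [-3.141, 0.001, 2.512]
ft_force: [-0.2, -0.5, 0.2]
opening: 0.361
```

>>> drive_tool:
  increments:
    - [[-0.28,-0.92,0],[0,0,0.9]]
    - [[-0.35,-0.89,0],[0,0,0.9]]
    - [[-0.41,-0.87,0],[0,0,0.9]]
    - [[-0.58,-0.57,0.04],[0,0,0.97]]
    - [[-0.63,-0.52,0.04],[0,0,0.97]]

```text
t: 26.95
eef_pos: [477.2, 50.3, 368.1]
tcp_rot: [-3.142, 0.002, 2.14]
ft_force: [-0.0, -0.1, 0.0]
opening: 0.36
```

>>> drive_tool:
  increments:
    - [[-0.66,-0.47,0.04],[0,0,0.97]]
    - [[-0.7,-0.42,0.04],[0,0,0.97]]
    - [[-0.73,-0.37,0.04],[0,0,0.97]]
    - [[-0.76,-0.31,0.04],[0,0,0.97]]
    - [[-0.77,-0.25,0.04],[0,0,0.97]]

```text
t: 27.37
eef_pos: [471.7, -71.8, 361.9]
tcp_rot: [3.142, 0.002, 1.752]
ft_force: [-0.1, 0.0, -0.5]
opening: 0.36
```

>>> drive_tool:
  increments:
    - [[-0.8,-0.18,0.03],[0,0,0.97]]
    - [[-0.8,-0.13,0.04],[0,0,0.97]]
    - [[-0.8,0,0],[0,0,0]]
    - [[-0.8,0,0],[0,0,0]]
    - [[0,0,0],[0,0,0]]

```text
t: 27.78
eef_pos: [471.3, -170.6, 359.6]
tcp_rot: [-3.141, 0.002, 1.598]
ft_force: [0.1, -0.7, 0.2]
opening: 0.362
```

```bash
python3 -c "
from plan import *
log()
p=snap('wrist','w30.png')
for t in ('cap0_mid','cap1_mid','cap2_mid'):print([(np.round(d['point']),round(d['score'],2)) for d in env.tip_of(t,p)])
p=env.read_camera('scene');cv2.imwrite('pics/s30.png',cv2.resize(p['pixels'][200:300,215:345],None,fx=6,fy=6,interpolation=cv2.INTER_CUBIC))
"
```

```text
t 27.7833 [ 471.3 -170.6  359.6] [-3.141e+00  2.000e-03  1.598e+00] j [-0.48  0.19  1.63 -0.    1.32 -0.5 ] F [ 0.1 -0.7  0.2] [-0.12  0.    0.03] 0.36156891111197254
[(array([ 437., -124.,   49.]), 0.62)]
[(array([457., -36.,  16.]), 0.72)]
[(array([ 442., -104.,   12.]), 0.7)]
```

View pics/w30.png

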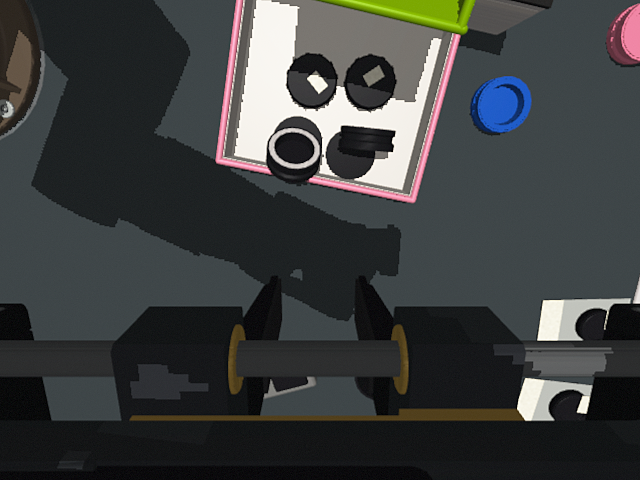

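View pics/s30.png

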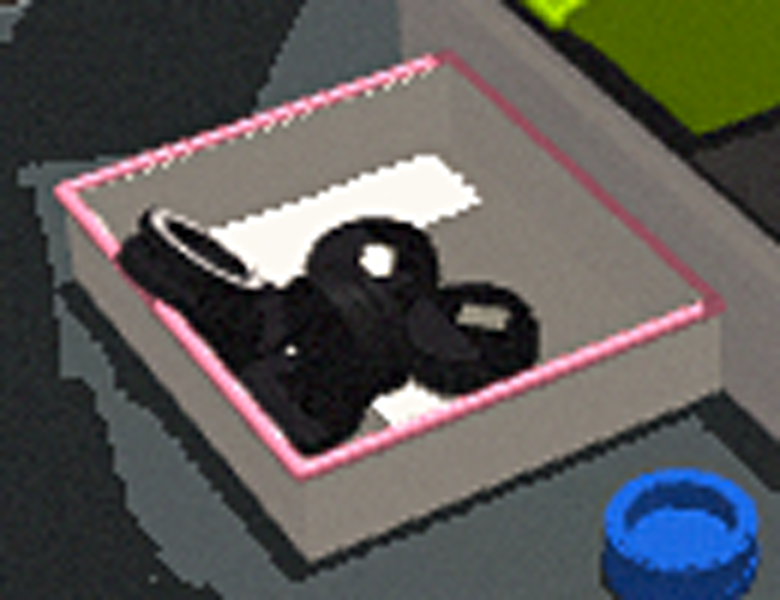

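```bash
python3 - <<'E'
from g import *
w=env.read_camera('wrist');s=env.read_camera('scene')
def tri(a,b):
    A=[];B=[]
    for p,(u,v) in((w,a),(s,b)):
        p0=ray(p,u,v,0);p1=ray(p,u,v,100);d=(p1-p0)/np.linalg.norm(p1-p0);M=np.eye(3)-np.outer(d,d);A.append(M);B.append(M@p0)
    return np.linalg.lstsq(np.vstack(A),np.hstack(B),rcond=None)
X=tri((294,149),(249.2,241.3));print(X[0],X[1])
for c in('side','scene','wrist'):
    p=env.read_camera(c)
    for t in('cap0_mid','cap3_mid'): 
        print(c,t,[(np.round(d['point']).tolist(),round(d['score'],2)) for d in env.tip_of(t,p)][:5]) 
        print(c,'box',[(np.round(d['point']).tolist(),round(d['score'],2)) for d in env.boxes_of(t,p)][:5])
p=env.read_camera('side');cv2.imwrite('pics/s31.png',cv2.resize(p['pixels'][270:370,205:335],None,fx=6,fy=6,interpolation=cv2.INTER_CUBIC))
E
```

```text
[ 440.71099485 -113.02959214   54.51748695] [0.16247138]
side cap0_mid [([438.0, -121.0, 46.0], 0.63)]
side box [([436.0, -139.0, 64.0], 0.66)]
side cap3_mid [([848.0, 30.0, 12.0], 0.9), ([694.0, -57.0, 13.0], 0.77), ([528.0, -103.0, 50.0], 0.72), ([440.0, -124.0, 49.0], 0.7)]
side box [([691.0, -62.0, 17.0], 0.82), ([848.0, 28.0, 18.0], 0.8), ([525.0, -116.0, 61.0], 0.69), ([508.0, -113.0, 16.0], 0.61)]
scene cap0_mid [([440.0, -119.0, 52.0], 0.62), ([487.0, -49.0, 21.0], 0.45)]
scene box [([455.0, -134.0, 59.0], 0.78)]
scene cap3_mid [([690.0, -57.0, 13.0], 0.95), ([850.0, 27.0, 9.0], 0.78), ([528.0, -102.0, 51.0], 0.62), ([657.0, 404.0, 8.0], 0.57)]
scene box [([696.0, -64.0, 15.0], 0.97), ([852.0, 23.0, 15.0], 0.84), ([541.0, -111.0, 63.0], 0.61), ([662.0, 398.0, 14.0], 0.6)]
wrist cap0_mid []
wrist box [([437.0, -119.0, 50.0], 0.88)]
wrist cap3_mid [([527.0, -104.0, 51.0], 0.97), ([694.0, -56.0, 15.0], 0.8), ([512.0, -118.0, 11.0], 0.68), ([532.0, -40.0, 15.0], 0.4)]
wrist box [([528.0, -103.0, 76.0], 0.97), ([830.0, 20.0, 12.0], 0.81), ([695.0, -56.0, 19.0], 0.71)]
```

View pics/s31.png

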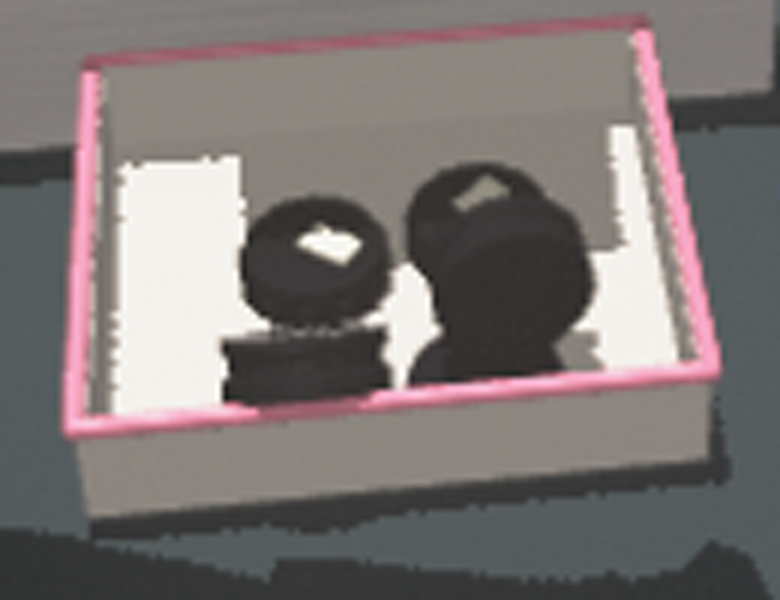

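```bash
python3 -c "
from plan import *
log(); print(env.job_done())"
```

```text
t 28.9333 [ 471.3 -167.5  359.7] [-3.141e+00  1.000e-03  1.601e+00] j [-0.47  0.18  1.63 -0.    1.32 -0.5 ] F [-0.2  0.5 -0.8] [-0.09  0.04  0.02] 0.3601026550865821
the job is handed in; nothing more can be done
None
```

I pushed the tray up against the step, rocked the tub forward about 79° by its handle until all six pieces had slid out, then eased it back and let go. The job was handed in at about 29 s of the 70 s allowed, and no verdict was reported.

- **Tray:** it sits flush against the step and square to it. By the fitted poses it is within a few millimetres of the tub's centre line.
- **Tub:** it is empty and upright, and matches its starting outline in both camera pictures. The implied base edge moved only 1 to 2 mm during the rocking. The last two adapter rings did not slide out until about 79°, a little beyond the 60 to 75° expected.
- **Contents:** two sticker caps and a flat cap show flat on the tray floor. The second flat cap showed only in part, beneath the tilted ring. The two rings stayed propped up, one tilted near the front wall and one standing on edge on a cap. Their centres measured 46 to 52 mm above the counter, so the margin under the 60 mm limit was only about 8 to 14 mm.
- **Bystanders:** the lens, charger and hood measured where they were at the start, to within network noise (about 5 mm).
- **Disagreements:** the networks gave a few stray, mostly low-score detections, such as "tub" at the charger. I ruled these out against the pictures. My own arm-kinematics fit was off by up to 67 mm, so I used it only to check joint ranges.

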